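# Mount a toroidal transformer on its stud

### The job

Mount the ring transformer on the chassis plate: thread over the upright stud, one after another, the large rubber pad, the copper-wound transformer, the small rubber pad and last the steel cup washer (open side up, as it lies), each lying flat on the one before. The cup washer is caught under the tongue at the low end of the feed chute: draw it back up the chute until it is free, then lift it out. Lower the transformer into place rather than dropping it, and leave the tip cleaner, the relay board and the flux dispenser where they are.

Things in the scene. Friction and masses are not known exactly. Their poses are not given: they have to be found in the camera images.
- chassis_plate: Fixed aluminium plate 90x90x6 mm lying on the bench, with an upright threaded steel stud, 8 mm thick, in its middle. Origin: centre of the underside, on the stud's axis; z up. The top face is at z=6 mm, the stud's pointed tip at z=76 mm.
- large_pad: Loose flat black rubber ring, outer diameter 66 mm, hole 22 mm, 10 mm thick, 50 g, lying on the bench. Origin: centre of its underside, z up. Goes first (lowest).
- transformer: Loose copper-wound ring transformer, outer diameter 60 mm, hole 22 mm, 26 mm high, 0.3 kg, lying on the bench. Origin: centre of its underside, z up. Goes second.
- small_pad: Loose flat black rubber ring, outer diameter 50 mm, hole 22 mm, 10 mm thick, 30 g, lying on the bench. Origin: centre of its underside, z up. Goes third.
- cup_washer: Loose dished steel ring, outer diameter 46 mm, hole 18 mm, 16 mm high at its 4 mm thick rim, 6 mm thick inside, 60 g. Origin: centre of its underside, z to its open side. It lies open side up in the chute against the low end stop (its origin 43 mm down the slope from the chute's middle), tilted with the chute. Goes last (top), open side up.
- feed_chute: Fixed dark chute, 150x70 mm, origin: centre of the underside. The trough, 52 mm wide between rails 5 mm high, runs along x and rises to +x by 0.16 rad; its floor is 22 mm up at the origin. At the low end a tongue (y -7 to 7 mm) reaches 16 mm up the chute from the end stop, 3 mm above the washer; slid up 18 to 50 mm, the washer is clear of it.
- tip_cleaner: Round metal tin of brass wool, 67 mm diameter, 35 mm high, loose; must stay where it is. Origin: centre of its underside.
- relay_board: Green circuit board with parts on it, 48x92x35 mm, loose; must stay where it is. Origin: centre of its underside.
- flux_dispenser: White dispenser with a red foot, 50x58x54 mm, loose; must stay where it is. Origin: centre of its underside.
Mind the look-alikes: they are no part of the job. Leave any pink look-alike of the small_pad alone.

How it is judged (in metres and radians):
On the way, in this order (a step that is already met when the one before it is completed fails the run):
1. the large pad lies flat on the plate round the stud, released (horizontal distance between large_pad and chassis_plate below 0.01 m and z of large_pad in the frame of chassis_plate between 0.002 and 0.009 m and angle between large_pad's own z axis and vertical below 0.08 rad and contact force between the fingers and large_pad below 0.3 N), for 0.2 s.
2. the transformer lies flat on the large pad round the stud, released (horizontal distance between transformer and chassis_plate below 0.01 m and z of transformer in the frame of chassis_plate between 0.012 and 0.019 m and angle between transformer's own z axis and vertical below 0.08 rad and contact force between the fingers and transformer below 0.3 N), for 0.2 s.
3. the small pad lies flat on the transformer round the stud, released (horizontal distance between small_pad and chassis_plate below 0.01 m and z of small_pad in the frame of chassis_plate between 0.038 and 0.045 m and angle between small_pad's own z axis and vertical below 0.08 rad and contact force between the fingers and small_pad below 0.3 N), for 0.2 s.
4. the cup washer lies flat on the small pad round the stud, released (horizontal distance between cup_washer and chassis_plate below 0.01 m and z of cup_washer in the frame of chassis_plate between 0.048 and 0.055 m and angle between cup_washer's own z axis and vertical below 0.08 rad and contact force between the fingers and cup_washer below 0.3 N), for 0.2 s.
At the end, for the whole second after the job is handed in: On the stud, from the plate up: large pad, transformer, small pad, cup washer (open side up); each round the stud (centre within 10 mm of the stud's axis), at its height in the stack (-4 / +3 mm), level within 0.08 rad, released and at rest (all of step 1 and all of step 2 and all of step 3 and all of step 4 and linear speed of each of large_pad, transformer, small_pad, cup_washer below 0.02 m/s); the robot touches nothing.
It fails at once if the tip cleaner is shifted by more than 25 mm (distance of tip_cleaner from where it was at the start of the episode above 0.025 m).
It fails at once if the relay board is shifted by more than 25 mm (distance of relay_board from where it was at the start of the episode above 0.025 m).
It fails at once if the flux dispenser is shifted by more than 25 mm (distance of flux_dispenser from where it was at the start of the episode above 0.025 m).
It fails at once if the transformer is dropped (falls free of the fingers faster than 0.6 m/s) (contact force between the fingers and transformer below 0.05 N and linear speed of transformer above 0.6 m/s).
It also fails if it takes over 90 s, if anything falls off the work surface, if the arm or the gripper's body presses on something with over 40 N, if the wrist force passes 120 N, or if a joint passes its speed limit or range.

### The arm

A 7-joint arm with a two-finger parallel gripper is mounted at the origin on a cart in front of the work surface, level with it; the furniture and walls round the work are solid. World frame = base frame: x ahead of the robot, y to its left, z up, the work surface at z = 0. Lengths are in mm, angles in rad, forces in N, time in s.
With the tool pointing down it reaches from about 400 to 850 mm from the base axis. Payload 4.4 kg.
Tool frame: the origin (TCP) lies on the centre line of the jaws, within the pads' length; the fingertips stand 25 mm ahead of it and the grasp point (between the pads) lies 6 mm ahead of it (env.nose_length is the distance from the TCP to the fingertips, in mm); z points along the fingers, y is the line along which they close (so a half turn about z gives the same grasp; the last joint's range is limited). The gripper opens to 94 mm and grips with 3 to 60 N. Pads are 16 mm wide; open, the fingers measure 119 mm over their backs; the gripper's body (75 mm by 177 mm) begins 78 mm behind the grasp point.
Start: joints at [-1.349, 0.628, 0.038, 1.517, -0.027, 0.996, -0.02], TCP at [184.474, 623.287, 230.478] pointing down, gripper open.
Joint ranges: [-3.06, 3.06], [-0.37, 2.12], [-1.25, 1.32], [0.18, 2.47], [-1.1, 4.24], [0.23, 1.98], [-2.94, 2.94]. Speed limits (rad/s): [2.57, 2.57, 3.14, 3.14, 3.14, 3.14, 3.14].

### API

Orientations are given as a unit quaternion [w, x, y, z].
In Python, from plant import env, get_image gives the robot as it stands. The module is installed in compiled form; this text tells all that it offers.
- The arm moves only by the tool step_arm, never from a script. Its argument "increments" is a list of rows, each an object of numbers: "fingers": the opening, from -1 (shut) to 1 (fully open); "tx", "ty", "tz": the shift along the tool's x, y, z in units of 25 mm (1.0 is 25 mm); "rx", "ry", "rz": the turn, a rotation vector about the tool's x, y, z in units of 0.12 rad (1.0 is 0.12 rad). A call has 1 to 5 rows; each row shifts and turns the commanded pose from where the row before left it, along the tool's axes as they then stand; what a row does not reach is not made up. A row lasts 1/8 s, in which the tool goes at most 62.5 mm and 10.7 degrees, less where a joint would pass 70% of its speed; a pose out of reach is approached as far as the arm can. A call with a number of a shift or a turn outside -1 to 1 is refused whole. A call with a gripper value outside its range is refused whole. The fingers move at their own pace and stop on an object; the grip force is fixed at half the most. Time passes only in rows, so rows that do not move let the fingers close. It gives the time, the measured TCP pose, the force, the opening and the grip force at its end, in the units of the state.
- env.read_state(): the state, without advancing time (a new reading comes with each control period).
- get_image(name): name is "side" or "top"; returns a dict with "frame" (400x640x3 uint8, red, green, blue), "fov_y" (degrees; the focal length in pixels is half the picture's height over the tangent of half this angle, whatever the lens; pixels are square), "cx", "cy" (the principal point, pixels), "D" ([k1, k2, p1, p2, k3] as OpenCV has them; the pictures are not rectified), "xyz" and "orientation" of the camera in the world. Camera axes: x right, y up, looking along -z (the intrinsics and any distortion apply to the point x, -y, -z); pixel columns grow to the right and rows downward; lengths in mm; the calibration is good to about 2 mm. A picture is of the moment at which its call begins. There is no depth.
- env.sign_off(): hands the job in; it is judged then, once.
The state is a dict: "time_s": time; "joint_pos": joint angles; "dq": joint speeds; "joint_efforts": joint torques, N m; "eef_pos": TCP position; "ee_rot": TCP orientation; "ft_force": force on the tool from outside, world axes, zero at the start; "ft_torque": the same for the moment, N m; "grip_width": finger opening in mm; "finger_force": force on a finger pad.
Only numpy, scipy, OpenCV 4.12 (cv2) and the standard library are available. Lean on these libraries where they do the work, as an engineer would, in place of code of your own. Each camera call takes 0.05 s, during which the arm holds its last target. There are 200 camera calls.

## Working session

There is one attempt and no reset: what is moved stays moved. The work goes in short steps, Python scripts to look and compute and a tool call to move; the robot and the scene stay as the last step left them, time stands still between calls to the robot, and variables do not carry over. Pictures are saved under pics/ and viewed, at most 14 in all, crops included, and the job is handed in when it is done.

Besides the shell and the picture viewer there is one more tool, called after "Request:" by a JSON object that holds its "name" and its "arguments", one argument or row to a line. step_arm: Moves the arm, as the interface text tells. Shifts and turns lie within -1 to 1; 1 stands for 25 mm of shift or 0.12 rad of turn. Its arguments: {"type":"object","properties":{"increments":{"type":"array"}},"required":["increments"]}

```bash
mkdir -p pics; cat > h.py <<'E'
import numpy as np, cv2
from scipy.spatial.transform import Rotation as R
from plant import env, get_image
def Rq(q): return R.from_quat([q[1],q[2],q[3],q[0]]).as_matrix()
def K(im):
    h=im["frame"].shape[0]; f=h/2/np.tan(np.radians(im["fov_y"])/2)
    return np.array([[f,0,im["cx"]],[0,f,im["cy"]],[0,0,1.]])
def cast(im,uv,z):
    uv=np.array(uv,float).reshape(-1,1,2)
    n=cv2.undistortPoints(uv,K(im),np.array(im["D"],float)).reshape(-1,2)
    d=np.c_[n[:,0],-n[:,1],-np.ones(len(n))]@Rq(im["orientation"]).T
    o=np.array(im["xyz"]); return o+d*((z-o[2])/d[:,2])[:,None]
def proj(im,P):
    c=(np.array(P,float).reshape(-1,3)-im["xyz"])@Rq(im["orientation"]); c=c*[1,-1,-1]
    return cv2.projectPoints(c,np.zeros(3),np.zeros(3),K(im),np.array(im["D"],float))[0].reshape(-1,2)
def save(im,n,crop=None,s=1):
    f=im["frame"][:,:,::-1]
    if crop: f=f[crop[1]:crop[3],crop[0]:crop[2]]
    cv2.imwrite("pics/"+n,cv2.resize(f,None,fx=s,fy=s,interpolation=cv2.INTER_CUBIC))
E
python3 - <<'E'
from h import *
for n in("top","side"):
    im=get_image(n); save(im,n+"0.png",s=1.25)
    print(n,im["fov_y"],im["cx"],im["cy"],im["D"],im["xyz"],im["orientation"])
    np.save(n+"0.npy",im,allow_pickle=True)
s=env.read_state(); print(s["eef_pos"],s["ee_rot"],s["grip_width"],s["time_s"],env.nose_length)
print(Rq(s["ee_rot"]))
E
```

```text
top 45.11865947837116 325.87621418009616 202.02733037672346 [0.02887498 0.         0.         0.         0.        ] [ 348.40828107   90.68347979 1227.46844857] [ 0.70956565  0.05611072 -0.03902563 -0.70131675]
side 55.014592988088424 324.71662412853266 207.54730589460559 [-0.05393953  0.          0.          0.          0.        ] [ 236.01086973 -802.84215832  503.74096428] [ 0.83116072  0.53656837 -0.06803626 -0.12898567]
[184.30118357 622.75786398 229.67579291] [-1.05612572e-04  1.43401671e-01  9.89664218e-01 -8.27783695e-04] 94.1675646205237 0.1 25.0
[[-9.58871899e-01  2.83838831e-01 -4.46453097e-04]
 [ 2.83839181e-01  9.58870551e-01 -1.60816577e-03]
 [-2.83691636e-05 -1.66874584e-03 -9.99998607e-01]]
```

View pics/top0.png

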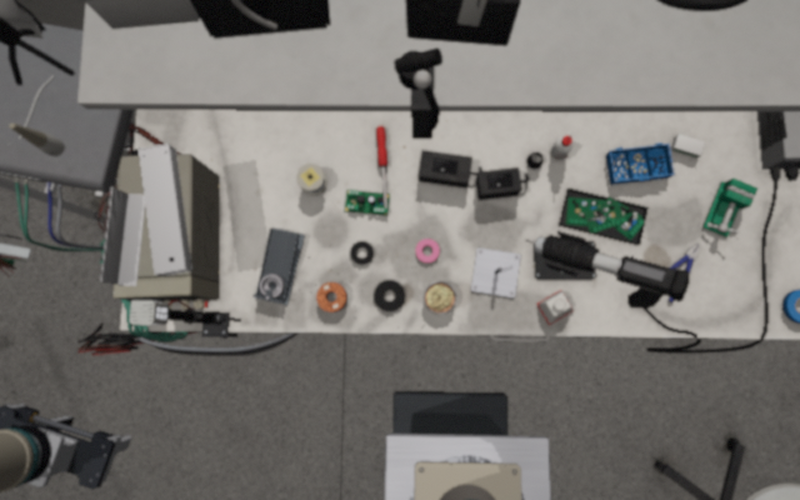

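View pics/side0.png

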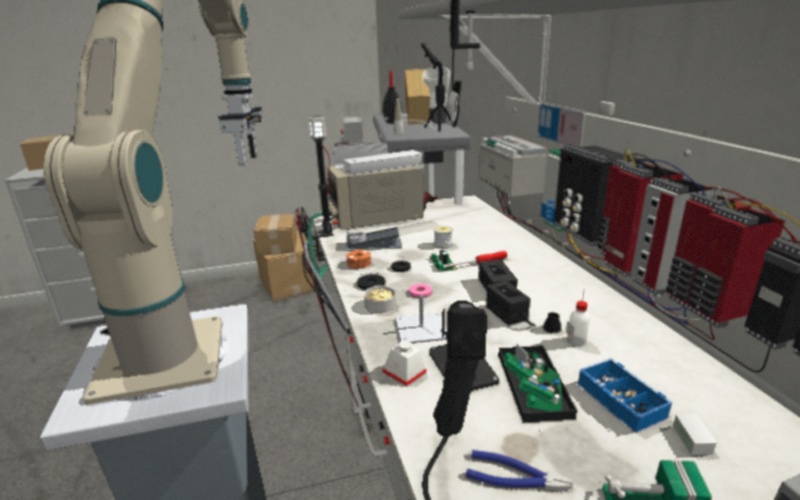

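Top view (×1.25 px): chute (278,265) with washer at (270,287), transformer (332,297), large black pad (390,295), tip cleaner (440,297), plate and stud (496,272), flux dispenser (555,305). There are two candidates for the small pad: the black ring (361,252) and the pink ring (428,251). The black one fits, since the pad is black and the pink ring is the excluded look-alike. I'll measure it and confirm in a crop.

```bash
cat > m.py <<'E'
from h import *
im=np.load("top0.npy",allow_pickle=True).item(); f=im["frame"]; hsv=cv2.cvtColor(f,cv2.COLOR_RGB2HSV)
def blob(mask,c,r=32):
    m=np.zeros_like(mask); x,y=int(c[0]),int(c[1]); m[y-r:y+r,x-r:x+r]=mask[y-r:y+r,x-r:x+r]
    cs,_=cv2.findContours(m.astype(np.uint8),cv2.RETR_EXTERNAL,cv2.CHAIN_APPROX_NONE)
    return max(cs,key=cv2.contourArea).reshape(-1,2)
dark=hsv[...,2]<70
org=(hsv[...,1]>110)&(hsv[...,0]<16)
for n,mk,c,z,r in(("large",dark,(312,236),10,20),("small",dark,(289,202),10,20),("transf",org,(266,237),20,24),("pink",(hsv[...,1]>60)&(hsv[...,0]>140),(342,200),10,20)):
    b=blob(mk,c,r); P=cast(im,b,z)[:,:2]; (cx,cy),rad=cv2.minEnclosingCircle(P.astype(np.float32))
    print(n,b.mean(0),"c",P.min(0)/2+P.max(0)/2,"diam",np.ptp(P,0)+2)
for n,uv,z in(("bench edge",(320,266),0),("tipcl",(352,238),35),("board",(294,162),20),("flux",(444,246),40)): print(n,cast(im,[uv],z)[0])
E
python3 m.py
python3 - <<'E'
from h import *
im=np.load("top0.npy",allow_pickle=True).item()
save(im,"c1.png",(190,150,330,260),5.5); save(im,"c2.png",(310,180,470,270),5)
E
```

```text
large [311.15151515 236.51515152] c [424.91592194 156.5385043 ] diam [60.29866319 60.49880717]
small [289.33333333 202.35416667] c [512.34168659 215.53920306] diam [43.40726932 43.21100076]
transf [264.92647059 237.61764706] c [420.45435039 272.85225847] diam [59.76249683 57.94148474]
pink [341.83333333 200.5       ] c [517.60376249  80.22183806] diam [51.04714598 48.02748421]
bench edge [351.236243   134.21391855   0.        ]
tipcl [420.74982897  54.87473497  35.        ]
board [614.56559895 204.13733576  20.        ]
flux [ 403.750726   -169.28292686   40.        ]
```

View pics/c1.png

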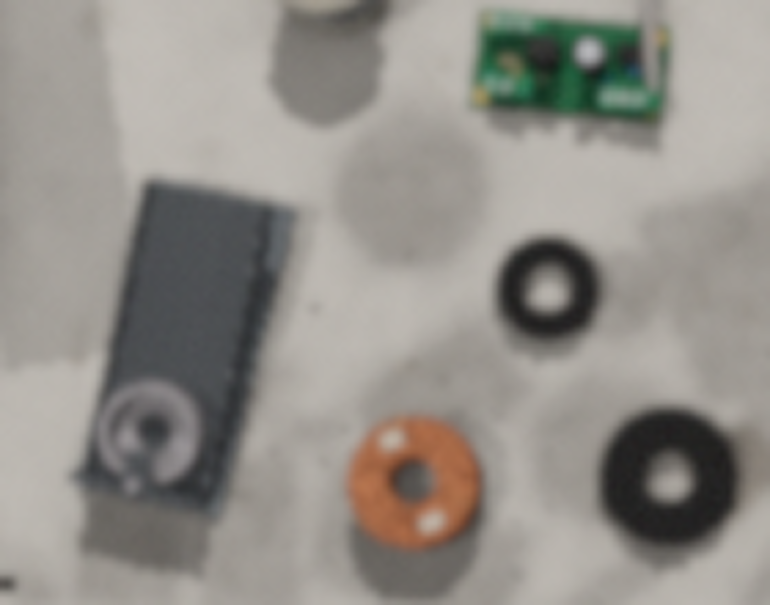

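View pics/c2.png

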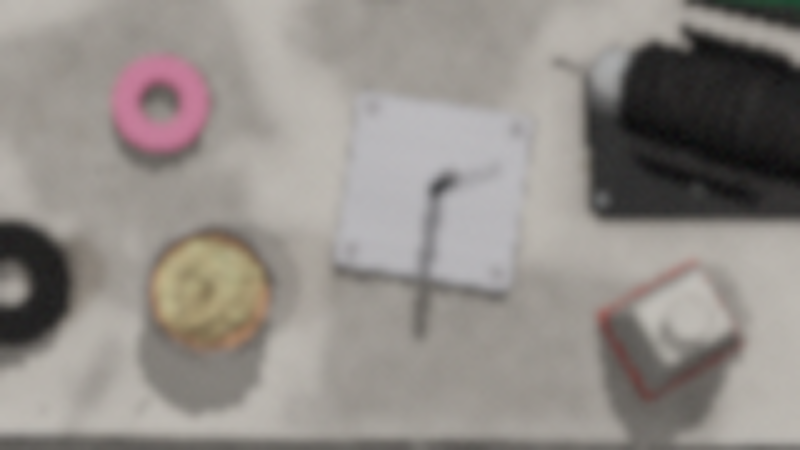

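Crops confirm it: the black ring at crop (548,287), about 50 mm across, is the small pad, and the pink ring (160,103) stays put. The large pad is at (670,477) and the transformer at (413,480). The washer (150,432) sits under the tongue at the chute's lower-image end. The plate's corners are (362,93), (532,118), (505,297) and (333,268).

```bash
python3 - <<'E'
from h import *
im=np.load("top0.npy",allow_pickle=True).item()
c2=lambda p:np.array(p)/5+[310,180]-.4
c1=lambda p:np.array(p)/5.5+[190,150]-.4
P=cast(im,c2([(362,93),(532,118),(505,297),(333,268)]),6)
print("plate",P.round(1).tolist(),P.mean(0)); print("tip",cast(im,c2([(442,182)]),74))
lo=cast(im,c1([(85,485),(218,515)]),15); hi=cast(im,c1([(150,182),(270,207)]),38)
print("chute lo/hi",lo,hi); ax=hi.mean(0)-lo.mean(0); print("yaw",np.arctan2(ax[1],ax[0]),(hi-lo)[0],(hi-lo)[1])
print("washer rim",cast(im,c1([(150,432)]),32))
si=np.load("side0.npy",allow_pickle=True).item()
m=P.mean(0)
for p in([425,156.5,10],[512.3,215.5,10],[420.5,273,26],[m[0],m[1],6],[m[0],m[1],76]): print(p,proj(si,p)*1.25)
E
```

```text
plate [[525.1, -22.0, 6.0], [513.0, -108.2, 6.0], [421.8, -93.6, 6.0], [435.4, -7.1, 6.0]] [473.82506282 -57.71666908   6.        ]
tip [[472.45455632 -53.84841896  74.        ]]
chute lo/hi [[418.2696792  425.2870599   15.        ]
 [405.20634744 363.4775846   15.        ]] [[555.74595652 395.67513676  38.        ]
 [544.69107871 340.18842614  38.        ]]
yaw -0.18873225322459686 [137.47627732 -29.61192313  23.        ] [139.48473128 -23.28915846  23.        ]
washer rim [[441.63875739 392.15497703  32.        ]]
[425, 156.5, 10] [[369.70757893 280.24127244]]
[512.3, 215.5, 10] [[399.44128369 264.34098948]]
[420.5, 273, 26] [[357.12255034 254.51839211]]
[np.float64(473.8250628208475), np.float64(-57.716669081017045), 6] [[419.54970468 326.20073152]]
[np.float64(473.8250628208475), np.float64(-57.716669081017045), 76] [[419.04964306 294.05841353]]
```

Request:
{"name": "step_arm", "arguments": {
  "increments": [
    {"rz": 1, "fingers": 1},
    {"rz": 1, "fingers": 1},
    {"rz": 1, "fingers": 1},
    {"rz": 1, "fingers": 1},
    {"rz": 1, "fingers": 1}
  ]
}}

```text
invalid input
```

Request:
{"name": "step_arm", "arguments": {
  "increments": [
    {"rz": 1, "fingers": 1},
    {"rz": 1, "fingers": 1},
    {"rz": 1, "fingers": 1},
    {"rz": 1, "fingers": 1},
    {"rz": 1, "fingers": 1}
  ]
}}

```text
invalid input
```

Request:
{"name": "step_arm", "arguments": {
  "increments": [
    {"rz": 0.69, "fingers": 1},
    {"tx": -1, "fingers": 1},
    {"tx": -1, "fingers": 1}
  ]
}}

```text
invalid input
```

Request:
{"name": "step_arm", "arguments": {
  "increments": [
    {"tx": 0, "ty": 0, "tz": 0, "rx": 0, "ry": 0, "rz": 1, "fingers": 1},
    {"tx": 0, "ty": 0, "tz": 0, "rx": 0, "ry": 0, "rz": 1, "fingers": 1},
    {"tx": 0, "ty": 0, "tz": 0, "rx": 0, "ry": 0, "rz": 1, "fingers": 1},
    {"tx": 0, "ty": 0, "tz": 0, "rx": 0, "ry": 0, "rz": 1, "fingers": 1},
    {"tx": 0, "ty": 0, "tz": 0, "rx": 0, "ry": 0, "rz": 1, "fingers": 1}
  ]
}}

```text
time_s: 0.72
eef_pos: [184.3, 622.9, 230.0]
ee_rot: [0.0, 0.431, 0.902, -0.001]
ft_force: [0.7, -0.4, -1.0]
grip_width: 93.9
finger_force: 0.0
```

Request:
{"name": "step_arm", "arguments": {
  "increments": [
    {"tx": 0, "ty": 0, "tz": 0, "rx": 0, "ry": 0, "rz": 1, "fingers": 1},
    {"tx": 0, "ty": 0, "tz": 0, "rx": 0, "ry": 0, "rz": 1, "fingers": 1},
    {"tx": 0, "ty": 0, "tz": 0, "rx": 0, "ry": 0, "rz": 1, "fingers": 1},
    {"tx": 0, "ty": 0, "tz": 0, "rx": 0, "ry": 0, "rz": 1, "fingers": 1},
    {"tx": 0, "ty": 0, "tz": 0, "rx": 0, "ry": 0, "rz": 1, "fingers": 1}
  ]
}}

```text
time_s: 1.35
eef_pos: [184.2, 623.0, 230.0]
ee_rot: [0.0, 0.679, 0.735, -0.0]
ft_force: [0.0, 1.1, 0.3]
grip_width: 93.9
finger_force: 0.0
```

Request:
{"name": "step_arm", "arguments": {
  "increments": [
    {"tx": 0, "ty": 0, "tz": 0, "rx": 0, "ry": 0, "rz": 0.69, "fingers": 1},
    {"tx": -1, "ty": 0.5, "tz": 0, "rx": 0, "ry": 0, "rz": 0, "fingers": 1},
    {"tx": -1, "ty": 0.5, "tz": 0, "rx": 0, "ry": 0, "rz": 0, "fingers": 1},
    {"tx": -1, "ty": 0.5, "tz": 0, "rx": 0, "ry": 0, "rz": 0, "fingers": 1},
    {"tx": -1, "ty": 0.5, "tz": 0, "rx": 0, "ry": 0, "rz": 0, "fingers": 1}
  ]
}}

```text
time_s: 1.98
eef_pos: [234.7, 522.2, 230.1]
ee_rot: [0.0, 0.707, 0.707, -0.0]
ft_force: [0.8, -0.7, -0.3]
grip_width: 94.1
finger_force: 0.0
```

Request:
{"name": "step_arm", "arguments": {
  "increments": [
    {"tx": -1, "ty": 0.5, "tz": 0, "rx": 0, "ry": 0, "rz": 0, "fingers": 1},
    {"tx": -1, "ty": 0.5, "tz": 0, "rx": 0, "ry": 0, "rz": 0, "fingers": 1},
    {"tx": -1, "ty": 0.5, "tz": 0, "rx": 0, "ry": 0, "rz": 0, "fingers": 1},
    {"tx": -1, "ty": 0.5, "tz": 0, "rx": 0, "ry": 0, "rz": 0, "fingers": 1},
    {"tx": -1, "ty": 0.5, "tz": 0, "rx": 0, "ry": 0, "rz": 0, "fingers": 1}
  ]
}}

```text
time_s: 2.6
eef_pos: [297.2, 397.3, 230.2]
ee_rot: [0.0, 0.707, 0.707, -0.0]
ft_force: [0.1, -0.4, 0.1]
grip_width: 93.7
finger_force: 0.0
```

Request:
{"name": "step_arm", "arguments": {
  "increments": [
    {"tx": -1, "ty": 0.5, "tz": 0, "rx": 0, "ry": 0, "rz": 0, "fingers": 1},
    {"tx": -1, "ty": 0.5, "tz": 0, "rx": 0, "ry": 0, "rz": 0, "fingers": 1},
    {"tx": -1, "ty": 0.5, "tz": 0, "rx": 0, "ry": 0, "rz": 0, "fingers": 1},
    {"tx": -1, "ty": 0.5, "tz": 0, "rx": 0, "ry": 0, "rz": 0, "fingers": 1},
    {"tx": -1, "ty": 0.5, "tz": 0, "rx": 0, "ry": 0, "rz": 0, "fingers": 1}
  ]
}}

```text
time_s: 3.22
eef_pos: [359.7, 272.4, 230.3]
ee_rot: [-0.0, 0.707, 0.707, -0.0]
ft_force: [0.9, -0.0, 0.2]
grip_width: 94.3
finger_force: 0.0
```

Request:
{"name": "step_arm", "arguments": {
  "increments": [
    {"tx": -0.93, "ty": 0.52, "tz": 0.8, "rx": 0, "ry": 0, "rz": 0, "fingers": 1},
    {"tx": -0.93, "ty": 0.52, "tz": 0.8, "rx": 0, "ry": 0, "rz": 0, "fingers": 1},
    {"tx": -0.93, "ty": 0.52, "tz": 0.8, "rx": 0, "ry": 0, "rz": 0, "fingers": 1},
    {"tx": -0.93, "ty": 0.52, "tz": 0.8, "rx": 0, "ry": 0, "rz": 0, "fingers": 1},
    {"tx": -0.92, "ty": 0.53, "tz": 0.8, "rx": 0, "ry": 0, "rz": 0, "fingers": 1}
  ]
}}

```text
time_s: 3.85
eef_pos: [425.0, 156.6, 129.7]
ee_rot: [-0.0, 0.707, 0.707, -0.0]
ft_force: [-0.1, -0.5, 0.5]
grip_width: 94.2
finger_force: 0.0
```

Request:
{"name": "step_arm", "arguments": {
  "increments": [
    {"tx": 0, "ty": 0, "tz": 1, "rx": 0, "ry": 0, "rz": 0, "fingers": 1},
    {"tx": 0, "ty": 0, "tz": 1, "rx": 0, "ry": 0, "rz": 0, "fingers": 1},
    {"tx": 0, "ty": 0, "tz": 1, "rx": 0, "ry": 0, "rz": 0, "fingers": 1},
    {"tx": 0, "ty": 0, "tz": 0.6, "rx": 0, "ry": 0, "rz": 0, "fingers": 1}
  ]
}}

```text
time_s: 4.35
eef_pos: [424.2, 157.1, 39.2]
ee_rot: [-0.0, 0.707, 0.707, -0.001]
ft_force: [0.8, -0.8, 0.4]
grip_width: 94.2
finger_force: 0.0
```

Request:
{"name": "step_arm", "arguments": {
  "increments": [
    {"tx": 0, "ty": 0, "tz": 0.46, "rx": 0, "ry": 0, "rz": 0, "fingers": 1},
    {"tx": 0, "ty": 0, "tz": 0, "rx": 0, "ry": 0, "rz": 0, "fingers": -1},
    {"tx": 0, "ty": 0, "tz": 0, "rx": 0, "ry": 0, "rz": 0, "fingers": -1},
    {"tx": 0, "ty": 0, "tz": 0, "rx": 0, "ry": 0, "rz": 0, "fingers": -1},
    {"tx": 0, "ty": 0, "tz": 0, "rx": 0, "ry": 0, "rz": 0, "fingers": -1}
  ]
}}

```text
time_s: 4.97
eef_pos: [425.2, 157.5, 29.4]
ee_rot: [0.0, 0.707, 0.707, 0.001]
ft_force: [0.3, -0.4, 2.6]
grip_width: 64.0
finger_force: 29.8
```

Request:
{"name": "step_arm", "arguments": {
  "increments": [
    {"tx": 0, "ty": 0, "tz": 0, "rx": 0, "ry": 0, "rz": 0, "fingers": -1},
    {"tx": 0, "ty": 0, "tz": 0, "rx": 0, "ry": 0, "rz": 0, "fingers": -1}
  ]
}}

```text
time_s: 5.22
eef_pos: [425.2, 157.5, 29.4]
ee_rot: [0.0, 0.707, 0.707, 0.001]
ft_force: [-0.5, 0.0, 5.1]
grip_width: 64.0
finger_force: 29.8
```

Request:
{"name": "step_arm", "arguments": {
  "increments": [
    {"tx": 0, "ty": 0, "tz": -0.8, "rx": 0, "ry": 0, "rz": 0, "fingers": -1},
    {"tx": 0, "ty": 0, "tz": -1, "rx": 0, "ry": 0, "rz": 0, "fingers": -1},
    {"tx": 0, "ty": 0, "tz": -1, "rx": 0, "ry": 0, "rz": 0, "fingers": -1},
    {"tx": 0, "ty": 0, "tz": -1, "rx": 0, "ry": 0, "rz": 0, "fingers": -1},
    {"tx": -0.54, "ty": 0.13, "tz": -0.2, "rx": 0, "ry": 0, "rz": 0, "fingers": -1}
  ]
}}

```text
time_s: 5.85
eef_pos: [428.5, 144.5, 129.9]
ee_rot: [0.0, 0.706, 0.708, 0.001]
ft_force: [0.3, 0.6, 0.2]
grip_width: 63.9
finger_force: 29.8
```

Request:
{"name": "step_arm", "arguments": {
  "increments": [
    {"tx": -1, "ty": 0.22, "tz": 0, "rx": 0, "ry": 0, "rz": 0, "fingers": -1},
    {"tx": -1, "ty": 0.22, "tz": 0, "rx": 0, "ry": 0, "rz": 0, "fingers": -1},
    {"tx": -1, "ty": 0.22, "tz": 0, "rx": 0, "ry": 0, "rz": 0, "fingers": -1},
    {"tx": -1, "ty": 0.22, "tz": 0, "rx": 0, "ry": 0, "rz": 0, "fingers": -1},
    {"tx": -1, "ty": 0.22, "tz": 0, "rx": 0, "ry": 0, "rz": 0, "fingers": -1}
  ]
}}

```text
time_s: 6.48
eef_pos: [455.0, 16.9, 128.1]
ee_rot: [-0.0, 0.707, 0.707, -0.001]
ft_force: [-0.3, 0.0, 0.1]
grip_width: 63.9
finger_force: 29.8
```

Request:
{"name": "step_arm", "arguments": {
  "increments": [
    {"tx": -1, "ty": 0.22, "tz": 0, "rx": 0, "ry": 0, "rz": 0, "fingers": -1},
    {"tx": -1, "ty": 0.22, "tz": 0, "rx": 0, "ry": 0, "rz": 0, "fingers": -1},
    {"tx": -1, "ty": 0.22, "tz": 0, "rx": 0, "ry": 0, "rz": 0, "fingers": -1},
    {"tx": 0, "ty": 0, "tz": 0, "rx": 0, "ry": 0, "rz": 0, "fingers": -1}
  ]
}}

```text
time_s: 6.98
eef_pos: [471.6, -59.0, 128.2]
ee_rot: [0.0, 0.709, 0.705, -0.001]
ft_force: [0.2, 0.6, -0.3]
grip_width: 63.9
finger_force: 29.8
```

```bash
python3 - <<'E'
from h import *
a=get_image("top"); b=get_image("side"); np.save("t1.npy",a); np.save("s1.npy",b)
f1=cv2.resize(a["frame"][170:260,330:460],None,fx=4,fy=4,interpolation=2); f2=cv2.resize(b["frame"][170:300,270:400],None,fx=2.77,fy=2.77,interpolation=2)[:360]
cv2.imwrite("pics/p1.png",np.vstack([f1,np.pad(f2[:240,:360],((0,0),(0,160),(0,0)))])[:,:,::-1])
print(env.read_state()["eef_pos"])
E
```

```text
[471.20062578 -56.04495589 128.26424257]
```

View pics/p1.png

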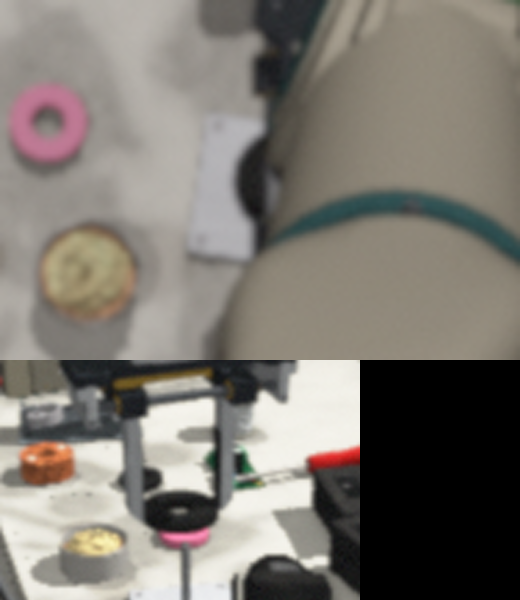

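The side view shows the held pad at (180,510) just left of the stud (185,550). The top view is blocked by the arm. I'll check the alignment numerically.

```bash
python3 - <<'E'
from h import *
s0=np.load("side0.npy",allow_pickle=True).item(); s1=np.load("s1.npy",allow_pickle=True).item()
g0=cv2.cvtColor(s0["frame"],cv2.COLOR_RGB2GRAY).astype(int);g1=cv2.cvtColor(s1["frame"],cv2.COLOR_RGB2GRAY).astype(int)
for v in (240,244,248,252,256): 
    r=g0[v,325:350]; w=np.clip(np.median(r)-r-20,0,None); print(v,(w*np.arange(325,350)).sum()/max(1,w.sum()),r.tolist() if v==244 else '')
print([proj(s0,[473.5,-56,z]).round(1).tolist() for z in(6,40,76)])
n,l,st,c=cv2.connectedComponentsWithStats((g1[205:245,315:360]<60).astype(np.uint8)); print(st,c+[315,205])
print(proj(s1,[471.2,-56,104]), proj(s1,[473.5,-56,104]),proj(s1,[473.5,-50,104]))
E
```

```text
240 336.4621212121212 
244 336.65738161559887 [216, 220, 223, 225, 227, 230, 230, 229, 227, 214, 149, 98, 99, 141, 189, 215, 223, 228, 230, 231, 234, 235, 235, 236, 235]
248 336.52 
252 336.54294478527606 
256 336.5551839464883 
[[[335.3, 260.6]], [[335.1, 248.4]], [[334.9, 234.9]]]
[[   0    0   45   40 1435]
 [   7    0   27   27  317]
 [  40    0    3    6   16]
 [   7    5    6    7   31]
 [  44    9    1    1    1]] [[337.39721254 225.18118467]
 [335.45741325 223.47318612]
 [356.         207.1875    ]
 [323.87096774 212.74193548]
 [359.         214.        ]]
[[333.74573398 224.32304807]] [[334.70224924 224.1697757 ]] [[333.89386959 223.05234795]]
```

Request:
{"name": "step_arm", "arguments": {
  "increments": [
    {"tx": 0, "ty": 0.11, "tz": 0, "rx": 0, "ry": 0, "rz": 0, "fingers": -1},
    {"tx": 0, "ty": 0, "tz": 0.9, "rx": 0, "ry": 0, "rz": 0, "fingers": -1},
    {"tx": 0, "ty": 0, "tz": 0.9, "rx": 0, "ry": 0, "rz": 0, "fingers": -1},
    {"tx": 0, "ty": 0, "tz": 0.9, "rx": 0, "ry": 0, "rz": 0, "fingers": -1},
    {"tx": 0, "ty": 0, "tz": 0.6, "rx": 0, "ry": 0, "rz": 0, "fingers": -1}
  ]
}}

```text
time_s: 7.7
eef_pos: [474.6, -55.1, 45.5]
ee_rot: [-0.0, 0.706, 0.708, -0.0]
ft_force: [-0.1, 0.6, -0.4]
grip_width: 63.9
finger_force: 29.8
```

Request:
{"name": "step_arm", "arguments": {
  "increments": [
    {"tx": 0, "ty": 0, "tz": 0.3, "rx": 0, "ry": 0, "rz": 0, "fingers": -1},
    {"tx": 0, "ty": 0, "tz": 0, "rx": 0, "ry": 0, "rz": 0, "fingers": -1}
  ]
}}

```text
time_s: 7.95
eef_pos: [474.7, -56.0, 38.8]
ee_rot: [-0.0, 0.707, 0.707, -0.0]
ft_force: [0.1, 1.0, 0.1]
grip_width: 64.2
finger_force: 29.8
```

Request:
{"name": "step_arm", "arguments": {
  "increments": [
    {"tx": 0, "ty": 0, "tz": 0.12, "rx": 0, "ry": 0, "rz": 0, "fingers": -1},
    {"tx": 0, "ty": 0, "tz": 0, "rx": 0, "ry": 0, "rz": 0, "fingers": 1},
    {"tx": 0, "ty": 0, "tz": 0, "rx": 0, "ry": 0, "rz": 0, "fingers": 1},
    {"tx": 0, "ty": 0, "tz": 0, "rx": 0, "ry": 0, "rz": 0, "fingers": 1},
    {"tx": 0, "ty": 0, "tz": 0, "rx": 0, "ry": 0, "rz": 0, "fingers": 1}
  ]
}}

```text
time_s: 8.57
eef_pos: [474.9, -56.1, 36.1]
ee_rot: [0.0, 0.707, 0.707, 0.0]
ft_force: [1.2, -0.1, 0.1]
grip_width: 93.3
finger_force: 0.0
```

Request:
{"name": "step_arm", "arguments": {
  "increments": [
    {"tx": 0, "ty": 0, "tz": -0.9, "rx": 0, "ry": 0, "rz": 0, "fingers": 1},
    {"tx": 0, "ty": 0, "tz": -1, "rx": 0, "ry": 0, "rz": 0, "fingers": 1},
    {"tx": 0, "ty": 0, "tz": -1, "rx": 0, "ry": 0, "rz": 0, "fingers": 1},
    {"tx": 0, "ty": 0, "tz": -0.9, "rx": 0, "ry": 0, "rz": 0, "fingers": 1},
    {"tx": 1, "ty": -0.16, "tz": 0, "rx": 0, "ry": 0, "rz": 0, "fingers": 1}
  ]
}}

```text
time_s: 9.2
eef_pos: [472.4, -32.8, 132.7]
ee_rot: [0.002, 0.708, 0.706, 0.001]
ft_force: [0.3, -0.1, -1.2]
grip_width: 93.9
finger_force: 0.0
```

Request:
{"name": "step_arm", "arguments": {
  "increments": [
    {"tx": 1, "ty": -0.16, "tz": 0, "rx": 0, "ry": 0, "rz": 0, "fingers": 1},
    {"tx": 1, "ty": -0.16, "tz": 0, "rx": 0, "ry": 0, "rz": 0, "fingers": 1},
    {"tx": 1, "ty": -0.16, "tz": 0, "rx": 0, "ry": 0, "rz": 0, "fingers": 1},
    {"tx": 1, "ty": -0.16, "tz": 0, "rx": 0, "ry": 0, "rz": 0, "fingers": 1},
    {"tx": 1, "ty": -0.16, "tz": 0, "rx": 0, "ry": 0, "rz": 0, "fingers": 1}
  ]
}}

```text
time_s: 9.82
eef_pos: [450.6, 94.6, 131.0]
ee_rot: [-0.0, 0.707, 0.707, 0.0]
ft_force: [0.2, -0.7, -0.3]
grip_width: 94.0
finger_force: 0.0
```

Request:
{"name": "step_arm", "arguments": {
  "increments": [
    {"tx": 1, "ty": -0.16, "tz": 0, "rx": 0, "ry": 0, "rz": 0, "fingers": 1},
    {"tx": 1, "ty": -0.16, "tz": 0, "rx": 0, "ry": 0, "rz": 0, "fingers": 1},
    {"tx": 1, "ty": -0.16, "tz": 0, "rx": 0, "ry": 0, "rz": 0, "fingers": 1},
    {"tx": 1, "ty": -0.16, "tz": 0, "rx": 0, "ry": 0, "rz": 0, "fingers": 1},
    {"tx": 0, "ty": 0, "tz": 0, "rx": 0, "ry": 0, "rz": 0, "fingers": 1}
  ]
}}

```text
time_s: 10.45
eef_pos: [434.3, 195.6, 130.8]
ee_rot: [-0.0, 0.706, 0.709, 0.0]
ft_force: [-0.3, -0.4, -0.2]
grip_width: 94.2
finger_force: 0.0
```

```bash
python3 - <<'E'
from h import *
a=get_image("top"); b=get_image("side"); np.save("t2.npy",a)
f1=cv2.resize(a["frame"][170:260,330:460],None,fx=4,fy=4,interpolation=2); f2=cv2.resize(b["frame"][190:280,290:420],None,fx=4,fy=4,interpolation=2)
cv2.imwrite("pics/p2.png",np.vstack([f1,f2])[:560,:,::-1])
print(env.read_state()["eef_pos"])
E
```

```text
[434.77380683 193.05874316 130.94985879]
```

View pics/p2.png

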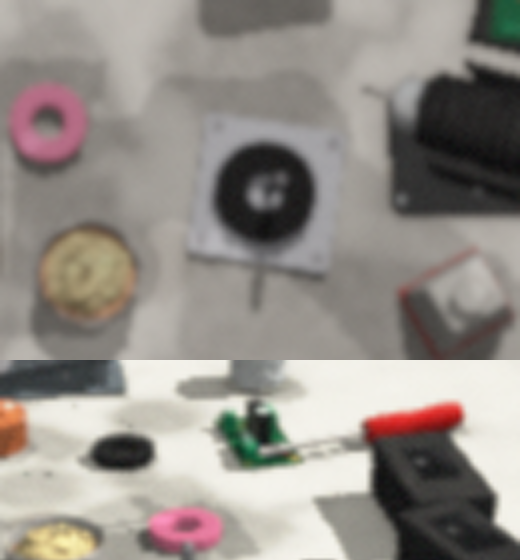

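The large pad lies flat and centred round the stud (265,192), within about 1 mm. Next is the transformer.

Request:
{"name": "step_arm", "arguments": {
  "increments": [
    {"tx": 1, "ty": -0.18, "tz": 0, "rx": 0, "ry": 0, "rz": 0, "fingers": 1},
    {"tx": 1, "ty": -0.18, "tz": 0, "rx": 0, "ry": 0, "rz": 0, "fingers": 1},
    {"tx": 1, "ty": -0.18, "tz": 0, "rx": 0, "ry": 0, "rz": 0, "fingers": 1},
    {"tx": 0.2, "ty": -0.03, "tz": 0.5, "rx": 0, "ry": 0, "rz": 0, "fingers": 1},
    {"tx": 0, "ty": 0, "tz": 1, "rx": 0, "ry": 0, "rz": 0, "fingers": 1}
  ]
}}

```text
time_s: 11.18
eef_pos: [421.4, 272.9, 93.1]
ee_rot: [0.001, 0.707, 0.707, 0.001]
ft_force: [0.5, -0.5, -0.3]
grip_width: 93.9
finger_force: 0.0
```

Request:
{"name": "step_arm", "arguments": {
  "increments": [
    {"tx": 0, "ty": 0, "tz": 1, "rx": 0, "ry": 0, "rz": 0, "fingers": 1},
    {"tx": 0, "ty": 0, "tz": 1, "rx": 0, "ry": 0, "rz": 0, "fingers": 1},
    {"tx": 0, "ty": 0, "tz": 0.5, "rx": 0, "ry": 0, "rz": 0, "fingers": 1},
    {"tx": 0, "ty": 0, "tz": 0, "rx": 0, "ry": 0, "rz": 0, "fingers": 1}
  ]
}}

```text
time_s: 11.68
eef_pos: [420.4, 272.3, 30.2]
ee_rot: [0.0, 0.708, 0.707, -0.001]
ft_force: [-0.0, -0.5, -0.3]
grip_width: 94.0
finger_force: 0.0
```

Request:
{"name": "step_arm", "arguments": {
  "increments": [
    {"tx": 0, "ty": 0, "tz": 0, "rx": 0, "ry": 0, "rz": 0, "fingers": -1},
    {"tx": 0, "ty": 0, "tz": 0, "rx": 0, "ry": 0, "rz": 0, "fingers": -1},
    {"tx": 0, "ty": 0, "tz": 0, "rx": 0, "ry": 0, "rz": 0, "fingers": -1},
    {"tx": 0, "ty": 0, "tz": 0, "rx": 0, "ry": 0, "rz": 0, "fingers": -1},
    {"tx": 0, "ty": 0, "tz": 0, "rx": 0, "ry": 0, "rz": 0, "fingers": -1}
  ]
}}

```text
time_s: 12.3
eef_pos: [420.9, 274.1, 31.3]
ee_rot: [0.0, 0.707, 0.707, 0.001]
ft_force: [-0.3, 1.0, 3.6]
grip_width: 59.6
finger_force: 30.0
```

Request:
{"name": "step_arm", "arguments": {
  "increments": [
    {"tx": 0, "ty": 0, "tz": -0.6, "rx": 0, "ry": 0, "rz": 0, "fingers": -1},
    {"tx": 0, "ty": 0, "tz": -0.8, "rx": 0, "ry": 0, "rz": 0, "fingers": -1},
    {"tx": 0, "ty": 0, "tz": -1, "rx": 0, "ry": 0, "rz": 0, "fingers": -1},
    {"tx": 0, "ty": 0, "tz": -1, "rx": 0, "ry": 0, "rz": 0, "fingers": -1},
    {"tx": 0, "ty": 0, "tz": -0.7, "rx": 0, "ry": 0, "rz": 0, "fingers": -1}
  ]
}}

```text
time_s: 12.92
eef_pos: [420.1, 273.7, 134.9]
ee_rot: [-0.0, 0.707, 0.707, -0.0]
ft_force: [-1.0, 0.6, -3.7]
grip_width: 59.6
finger_force: 30.0
```

Request:
{"name": "step_arm", "arguments": {
  "increments": [
    {"tx": -0.7, "ty": 0.12, "tz": 0, "rx": 0, "ry": 0, "rz": 0, "fingers": -1},
    {"tx": -1, "ty": 0.17, "tz": 0, "rx": 0, "ry": 0, "rz": 0, "fingers": -1},
    {"tx": -1, "ty": 0.17, "tz": 0, "rx": 0, "ry": 0, "rz": 0, "fingers": -1},
    {"tx": -1, "ty": 0.17, "tz": 0, "rx": 0, "ry": 0, "rz": 0, "fingers": -1},
    {"tx": -1, "ty": 0.17, "tz": 0, "rx": 0, "ry": 0, "rz": 0, "fingers": -1}
  ]
}}

```text
time_s: 13.55
eef_pos: [439.6, 153.7, 132.8]
ee_rot: [-0.0, 0.707, 0.707, -0.001]
ft_force: [0.3, -0.2, -4.6]
grip_width: 59.6
finger_force: 30.0
```

Request:
{"name": "step_arm", "arguments": {
  "increments": [
    {"tx": -1, "ty": 0.17, "tz": 0, "rx": 0, "ry": 0, "rz": 0, "fingers": -1},
    {"tx": -1, "ty": 0.17, "tz": 0, "rx": 0, "ry": 0, "rz": 0, "fingers": -1},
    {"tx": -1, "ty": 0.17, "tz": 0, "rx": 0, "ry": 0, "rz": 0, "fingers": -1},
    {"tx": -1, "ty": 0.17, "tz": 0, "rx": 0, "ry": 0, "rz": 0, "fingers": -1},
    {"tx": -1, "ty": 0.17, "tz": 0, "rx": 0, "ry": 0, "rz": 0, "fingers": -1}
  ]
}}

```text
time_s: 14.18
eef_pos: [460.5, 29.1, 132.8]
ee_rot: [-0.001, 0.707, 0.707, -0.001]
ft_force: [0.3, 1.0, -3.5]
grip_width: 59.3
finger_force: 30.0
```

Request:
{"name": "step_arm", "arguments": {
  "increments": [
    {"tx": -1, "ty": 0.17, "tz": 0, "rx": 0, "ry": 0, "rz": 0, "fingers": -1},
    {"tx": -1, "ty": 0.17, "tz": 0, "rx": 0, "ry": 0, "rz": 0, "fingers": -1},
    {"tx": -1, "ty": 0.12, "tz": 0, "rx": 0, "ry": 0, "rz": 0, "fingers": -1},
    {"tx": -0.5, "ty": 0.04, "tz": 0, "rx": 0, "ry": 0, "rz": 0, "fingers": -1},
    {"tx": 0, "ty": 0, "tz": 0, "rx": 0, "ry": 0, "rz": 0, "fingers": -1}
  ]
}}

```text
time_s: 14.8
eef_pos: [473.5, -57.3, 133.1]
ee_rot: [-0.0, 0.708, 0.706, -0.0]
ft_force: [0.3, 0.3, -3.8]
grip_width: 59.8
finger_force: 30.0
```

```bash
cat > side.py <<'E'
from h import *
import sys
b=get_image("side"); h=cv2.cvtColor(b["frame"],cv2.COLOR_RGB2HSV)
m=((h[...,1]>110)&(h[...,0]<16)) if sys.argv[1]=="o" else h[...,2]<60
x0,x1,y0,y1=310,365,int(sys.argv[2]),int(sys.argv[3])
n,l,st,c=cv2.connectedComponentsWithStats(m[y0:y1,x0:x1].astype(np.uint8)); i=1+st[1:,4].argmax()
print(st[i]+[x0,y0,0,0,0],"mid",x0+st[i][0]+st[i][2]/2-.5,"cent",c[i]+[x0,y0]); e=env.read_state()["eef_pos"]; print(e,proj(b,e-[0,0,17]))
E
python3 side.py o 195 250
```

```text
[324 210  25  21 431] mid 336.0 cent [335.91647332 220.14385151]
[473.57935464 -56.0390218  133.11832846] [[334.66382373 219.42306644]]
```

Request:
{"name": "step_arm", "arguments": {
  "increments": [
    {"tx": 0, "ty": 0.04, "tz": 0.7, "rx": 0, "ry": 0, "rz": 0, "fingers": -1},
    {"tx": 0, "ty": 0, "tz": 0.8, "rx": 0, "ry": 0, "rz": 0, "fingers": -1},
    {"tx": 0, "ty": 0, "tz": 0.8, "rx": 0, "ry": 0, "rz": 0, "fingers": -1},
    {"tx": 0, "ty": 0, "tz": 0.6, "rx": 0, "ry": 0, "rz": 0, "fingers": -1},
    {"tx": 0, "ty": 0, "tz": 0.3, "rx": 0, "ry": 0, "rz": 0, "fingers": -1}
  ]
}}

```text
time_s: 15.48
eef_pos: [475.0, -55.4, 52.7]
ee_rot: [-0.001, 0.707, 0.708, -0.0]
ft_force: [-0.1, -0.2, -3.9]
grip_width: 59.6
finger_force: 30.0
```

Request:
{"name": "step_arm", "arguments": {
  "increments": [
    {"tx": 0, "ty": 0, "tz": 0.1, "rx": 0, "ry": 0, "rz": 0, "fingers": -1},
    {"tx": 0, "ty": 0, "tz": 0, "rx": 0, "ry": 0, "rz": 0, "fingers": -1}
  ]
}}

```text
time_s: 15.72
eef_pos: [475.6, -56.2, 51.2]
ee_rot: [0.0, 0.707, 0.707, 0.0]
ft_force: [-0.8, 0.0, -2.9]
grip_width: 59.6
finger_force: 30.0
```

Request:
{"name": "step_arm", "arguments": {
  "increments": [
    {"tx": 0, "ty": 0, "tz": 0.12, "rx": 0, "ry": 0, "rz": 0, "fingers": -1},
    {"tx": 0, "ty": 0, "tz": 0.06, "rx": 0, "ry": 0, "rz": 0, "fingers": -1},
    {"tx": 0, "ty": 0, "tz": 0, "rx": 0, "ry": 0, "rz": 0, "fingers": -1}
  ]
}}

```text
time_s: 16.1
eef_pos: [475.7, -56.2, 47.3]
ee_rot: [0.0, 0.707, 0.707, 0.001]
ft_force: [-1.5, 0.3, 5.8]
grip_width: 59.4
finger_force: 30.0
```

Request:
{"name": "step_arm", "arguments": {
  "increments": [
    {"tx": 0, "ty": 0, "tz": 0, "rx": 0, "ry": 0, "rz": 0, "fingers": 1},
    {"tx": 0, "ty": 0, "tz": 0, "rx": 0, "ry": 0, "rz": 0, "fingers": 1},
    {"tx": 0, "ty": 0, "tz": 0, "rx": 0, "ry": 0, "rz": 0, "fingers": 1},
    {"tx": 0, "ty": 0, "tz": 0, "rx": 0, "ry": 0, "rz": 0, "fingers": 1},
    {"tx": 0, "ty": 0, "tz": -0.6, "rx": 0, "ry": 0, "rz": 0, "fingers": 1}
  ]
}}

```text
time_s: 16.73
eef_pos: [474.5, -56.1, 61.3]
ee_rot: [-0.001, 0.707, 0.707, -0.001]
ft_force: [0.4, 0.5, 0.1]
grip_width: 94.2
finger_force: 0.0
```

Request:
{"name": "step_arm", "arguments": {
  "increments": [
    {"tx": 0, "ty": 0, "tz": -1, "rx": 0, "ry": 0, "rz": 0, "fingers": 1},
    {"tx": 0, "ty": 0, "tz": -1, "rx": 0, "ry": 0, "rz": 0, "fingers": 1},
    {"tx": 0, "ty": 0, "tz": -0.7, "rx": 0, "ry": 0, "rz": 0, "fingers": 1},
    {"tx": 1, "ty": 0.13, "tz": 0, "rx": 0, "ry": 0, "rz": 0, "fingers": 1},
    {"tx": 1, "ty": 0.13, "tz": 0, "rx": 0, "ry": 0, "rz": 0, "fingers": 1}
  ]
}}

```text
time_s: 17.35
eef_pos: [482.2, -5.8, 130.3]
ee_rot: [0.0, 0.707, 0.707, 0.001]
ft_force: [-0.1, -0.9, -0.3]
grip_width: 93.8
finger_force: 0.0
```

Request:
{"name": "step_arm", "arguments": {
  "increments": [
    {"tx": 1, "ty": 0.13, "tz": 0, "rx": 0, "ry": 0, "rz": 0, "fingers": 1},
    {"tx": 1, "ty": 0.13, "tz": 0, "rx": 0, "ry": 0, "rz": 0, "fingers": 1},
    {"tx": 1, "ty": 0.13, "tz": 0, "rx": 0, "ry": 0, "rz": 0, "fingers": 1},
    {"tx": 1, "ty": 0.13, "tz": 0, "rx": 0, "ry": 0, "rz": 0, "fingers": 1},
    {"tx": 1, "ty": 0.13, "tz": 0, "rx": 0, "ry": 0, "rz": 0, "fingers": 1}
  ]
}}

```text
time_s: 17.98
eef_pos: [498.1, 119.7, 130.0]
ee_rot: [0.0, 0.707, 0.707, 0.0]
ft_force: [0.3, 0.1, 1.1]
grip_width: 94.1
finger_force: 0.0
```

Request:
{"name": "step_arm", "arguments": {
  "increments": [
    {"tx": 1, "ty": 0.13, "tz": 0, "rx": 0, "ry": 0, "rz": 0, "fingers": 1},
    {"tx": 1, "ty": 0.13, "tz": 0, "rx": 0, "ry": 0, "rz": 0, "fingers": 1},
    {"tx": 1, "ty": 0.13, "tz": 0, "rx": 0, "ry": 0, "rz": 0, "fingers": 1},
    {"tx": 0.8, "ty": 0.13, "tz": 0, "rx": 0, "ry": 0, "rz": 0, "fingers": 1},
    {"tx": 0, "ty": 0, "tz": 0, "rx": 0, "ry": 0, "rz": 0, "fingers": 1}
  ]
}}

```text
time_s: 18.6
eef_pos: [511.1, 215.5, 129.3]
ee_rot: [-0.0, 0.706, 0.708, 0.0]
ft_force: [-0.4, -0.3, 0.5]
grip_width: 93.9
finger_force: 0.0
```

```bash
python3 - <<'E'
from h import *
a=get_image("top"); b=get_image("side"); np.save("t3.npy",a)
f1=cv2.resize(a["frame"][170:260,330:460],None,fx=3.3,fy=3.3,interpolation=2); f2=cv2.resize(b["frame"][190:280,290:420],None,fx=3.3,fy=3.3,interpolation=2)
cv2.imwrite("pics/p3.png",np.vstack([f1,f2])[:,:,::-1])
print(env.read_state()["eef_pos"])
E
```

```text
[510.88773887 212.85802274 129.1453028 ]
```

View pics/p3.png

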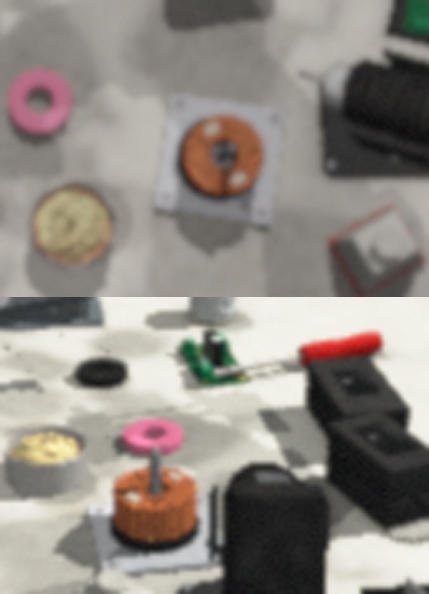

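The transformer sits flat round the stud. Now the black small pad.

Request:
{"name": "step_arm", "arguments": {
  "increments": [
    {"tx": 0.06, "ty": 0.05, "tz": 0.8, "rx": 0, "ry": 0, "rz": 0, "fingers": 0.7},
    {"tx": 0, "ty": 0, "tz": 1, "rx": 0, "ry": 0, "rz": 0, "fingers": 0.7},
    {"tx": 0, "ty": 0, "tz": 1, "rx": 0, "ry": 0, "rz": 0, "fingers": 0.7},
    {"tx": 0, "ty": 0, "tz": 0.8, "rx": 0, "ry": 0, "rz": 0, "fingers": 0.7},
    {"tx": 0, "ty": 0, "tz": 0.4, "rx": 0, "ry": 0, "rz": 0, "fingers": 0.7}
  ]
}}

```text
time_s: 19.32
eef_pos: [511.9, 213.6, 28.2]
ee_rot: [-0.0, 0.708, 0.706, -0.001]
ft_force: [-0.1, -0.1, -0.1]
grip_width: 80.0
finger_force: 0.0
```

Request:
{"name": "step_arm", "arguments": {
  "increments": [
    {"tx": 0, "ty": 0, "tz": 0.05, "rx": 0, "ry": 0, "rz": 0, "fingers": -1},
    {"tx": 0, "ty": 0, "tz": 0, "rx": 0, "ry": 0, "rz": 0, "fingers": -1},
    {"tx": 0, "ty": 0, "tz": 0, "rx": 0, "ry": 0, "rz": 0, "fingers": -1},
    {"tx": 0, "ty": 0, "tz": 0, "rx": 0, "ry": 0, "rz": 0, "fingers": -1},
    {"tx": 0, "ty": 0, "tz": 0, "rx": 0, "ry": 0, "rz": 0, "fingers": -1}
  ]
}}

```text
time_s: 19.95
eef_pos: [512.7, 215.5, 28.4]
ee_rot: [0.0, 0.707, 0.707, 0.001]
ft_force: [0.2, -0.4, 5.5]
grip_width: 49.2
finger_force: 30.0
```

Request:
{"name": "step_arm", "arguments": {
  "increments": [
    {"tx": 0, "ty": 0, "tz": -0.8, "rx": 0, "ry": 0, "rz": 0, "fingers": -1},
    {"tx": 0, "ty": 0, "tz": -1, "rx": 0, "ry": 0, "rz": 0, "fingers": -1},
    {"tx": 0, "ty": 0, "tz": -1, "rx": 0, "ry": 0, "rz": 0, "fingers": -1},
    {"tx": 0, "ty": 0, "tz": -1, "rx": 0, "ry": 0, "rz": 0, "fingers": -1},
    {"tx": -0.8, "ty": -0.12, "tz": -0.3, "rx": 0, "ry": 0, "rz": 0, "fingers": -1}
  ]
}}

```text
time_s: 20.58
eef_pos: [509.9, 196.5, 131.2]
ee_rot: [0.0, 0.706, 0.708, 0.001]
ft_force: [0.1, -0.1, -0.5]
grip_width: 49.3
finger_force: 30.0
```

Request:
{"name": "step_arm", "arguments": {
  "increments": [
    {"tx": -1, "ty": -0.14, "tz": 0, "rx": 0, "ry": 0, "rz": 0, "fingers": -1},
    {"tx": -1, "ty": -0.14, "tz": 0, "rx": 0, "ry": 0, "rz": 0, "fingers": -1},
    {"tx": -1, "ty": -0.14, "tz": 0, "rx": 0, "ry": 0, "rz": 0, "fingers": -1},
    {"tx": -1, "ty": -0.14, "tz": 0, "rx": 0, "ry": 0, "rz": 0, "fingers": -1},
    {"tx": -1, "ty": -0.14, "tz": 0, "rx": 0, "ry": 0, "rz": 0, "fingers": -1}
  ]
}}

```text
time_s: 21.2
eef_pos: [490.4, 68.0, 129.5]
ee_rot: [-0.0, 0.707, 0.707, -0.001]
ft_force: [-0.2, -0.3, -1.1]
grip_width: 49.3
finger_force: 30.0
```

Request:
{"name": "step_arm", "arguments": {
  "increments": [
    {"tx": -1, "ty": -0.14, "tz": 0, "rx": 0, "ry": 0, "rz": 0, "fingers": -1},
    {"tx": -1, "ty": -0.14, "tz": 0, "rx": 0, "ry": 0, "rz": 0, "fingers": -1},
    {"tx": -1, "ty": -0.14, "tz": 0, "rx": 0, "ry": 0, "rz": 0, "fingers": -1},
    {"tx": -1, "ty": -0.14, "tz": 0, "rx": 0, "ry": 0, "rz": 0, "fingers": -1},
    {"tx": -1, "ty": -0.12, "tz": 0, "rx": 0, "ry": 0, "rz": 0, "fingers": -1}
  ]
}}

```text
time_s: 21.82
eef_pos: [473.1, -56.7, 129.6]
ee_rot: [-0.001, 0.707, 0.707, -0.001]
ft_force: [0.2, -0.0, 0.2]
grip_width: 49.0
finger_force: 30.0
```

Request:
{"name": "step_arm", "arguments": {
  "increments": [
    {"tx": 0, "ty": 0, "tz": 0, "rx": 0, "ry": 0, "rz": 0, "fingers": -1}
  ]
}}

```text
time_s: 21.95
eef_pos: [473.3, -57.5, 129.8]
ee_rot: [-0.0, 0.709, 0.705, -0.001]
ft_force: [-0.8, -0.4, -1.2]
grip_width: 49.3
finger_force: 30.0
```

```bash
python3 side.py d 213 250
```

```text
[326 213  21  16 165] mid 336.0 cent [335.98787879 222.9030303 ]
[473.63236461 -55.76369724 129.77674207] [[334.66973678 220.6836973 ]]
```

Request:
{"name": "step_arm", "arguments": {
  "increments": [
    {"tx": 0, "ty": 0.03, "tz": 0.8, "rx": 0, "ry": 0, "rz": 0, "fingers": -1},
    {"tx": 0, "ty": 0, "tz": 0.8, "rx": 0, "ry": 0, "rz": 0, "fingers": -1},
    {"tx": 0, "ty": 0, "tz": 0.5, "rx": 0, "ry": 0, "rz": 0, "fingers": -1},
    {"tx": 0, "ty": 0, "tz": 0.15, "rx": 0, "ry": 0, "rz": 0, "fingers": -1},
    {"tx": 0, "ty": 0, "tz": 0, "rx": 0, "ry": 0, "rz": 0, "fingers": -1}
  ]
}}

```text
time_s: 22.62
eef_pos: [475.6, -54.5, 74.0]
ee_rot: [-0.0, 0.707, 0.707, -0.0]
ft_force: [-0.7, 0.4, -0.7]
grip_width: 49.2
finger_force: 30.0
```

Request:
{"name": "step_arm", "arguments": {
  "increments": [
    {"tx": 0, "ty": 0, "tz": 0.12, "rx": 0, "ry": 0, "rz": 0, "fingers": -1},
    {"tx": 0, "ty": 0, "tz": 0.02, "rx": 0, "ry": 0, "rz": 0, "fingers": -1},
    {"tx": 0, "ty": 0, "tz": 0, "rx": 0, "ry": 0, "rz": 0, "fingers": 1},
    {"tx": 0, "ty": 0, "tz": 0, "rx": 0, "ry": 0, "rz": 0, "fingers": 1},
    {"tx": 0, "ty": 0, "tz": 0, "rx": 0, "ry": 0, "rz": 0, "fingers": 1}
  ]
}}

```text
time_s: 23.25
eef_pos: [475.7, -54.7, 70.5]
ee_rot: [0.0, 0.707, 0.707, 0.0]
ft_force: [0.5, 0.6, -0.3]
grip_width: 75.9
finger_force: 0.0
```

Request:
{"name": "step_arm", "arguments": {
  "increments": [
    {"tx": 0, "ty": 0, "tz": -0.8, "rx": 0, "ry": 0, "rz": 0, "fingers": 1},
    {"tx": 0, "ty": 0, "tz": -1, "rx": 0, "ry": 0, "rz": 0, "fingers": 1},
    {"tx": 1, "ty": -0.08, "tz": -1, "rx": 0, "ry": 0, "rz": 0, "fingers": 1},
    {"tx": 1, "ty": -0.08, "tz": -1, "rx": 0, "ry": 0, "rz": 0, "fingers": 1},
    {"tx": 1, "ty": -0.08, "tz": 0, "rx": 0, "ry": 0, "rz": 0, "fingers": 1}
  ]
}}

```text
time_s: 23.88
eef_pos: [470.7, 21.1, 167.2]
ee_rot: [0.001, 0.707, 0.707, 0.002]
ft_force: [-0.5, -0.3, 0.2]
grip_width: 93.9
finger_force: 0.0
```

Request:
{"name": "step_arm", "arguments": {
  "increments": [
    {"tx": 1, "ty": -0.08, "tz": 0, "rx": 0, "ry": 0, "rz": 0, "fingers": 1},
    {"tx": 1, "ty": -0.08, "tz": 0, "rx": 0, "ry": 0, "rz": 0, "fingers": 1},
    {"tx": 1, "ty": -0.08, "tz": 0, "rx": 0, "ry": 0, "rz": 0, "fingers": 1},
    {"tx": 1, "ty": -0.08, "tz": 0, "rx": 0, "ry": 0, "rz": 0, "fingers": 1},
    {"tx": 1, "ty": -0.08, "tz": 0, "rx": 0, "ry": 0, "rz": 0, "fingers": 1}
  ]
}}

```text
time_s: 24.5
eef_pos: [459.4, 146.1, 165.5]
ee_rot: [-0.0, 0.707, 0.707, 0.0]
ft_force: [0.5, -0.0, 0.3]
grip_width: 94.0
finger_force: 0.0
```

```bash
python3 - <<'E'
from h import *
a=get_image("top"); b=get_image("side"); np.save("t4.npy",a)
f0=cv2.resize(np.load("side0.npy",allow_pickle=True).item()["frame"][110:210,230:370],None,fx=4,fy=4,interpolation=2)
f1=cv2.resize(a["frame"][190:240,360:430],None,fx=4,fy=4,interpolation=2); f2=cv2.resize(b["frame"][220:270,300:370],None,fx=4,fy=4,interpolation=2)
cv2.imwrite("pics/p4.png",np.vstack([f0,np.hstack([f1,f2])])[:,:,::-1])
print(env.read_state()["eef_pos"])
t=np.load("top0.npy",allow_pickle=True).item(); 
for z in(0,100,150): print(z,cast(t,[(218/1.25,166/1.25),(218/1.25,296/1.25),(178/1.25,150/1.25),(175/1.25,294/1.25)],z)[:,:2].round().tolist())
E
```

```text
[459.04954139 148.16886172 165.25237646]
0 [[695.0, 523.0], [421.0, 508.0], [729.0, 610.0], [424.0, 597.0]]
100 [[666.0, 488.0], [415.0, 474.0], [698.0, 568.0], [418.0, 555.0]]
150 [[652.0, 470.0], [412.0, 457.0], [682.0, 546.0], [415.0, 535.0]]
```

View pics/p4.png

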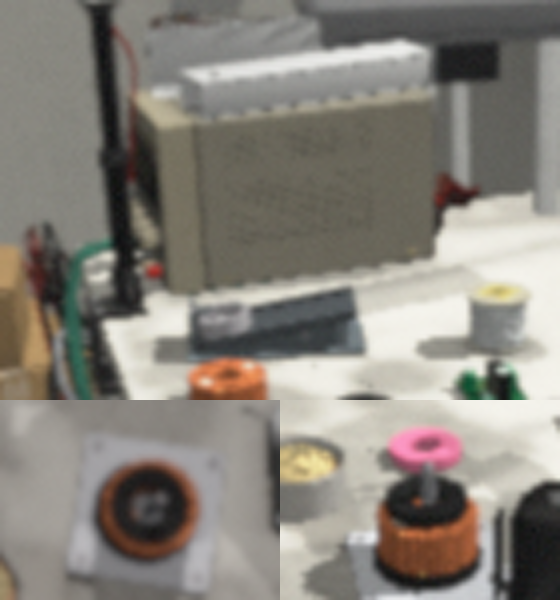

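Small pad lies on the transformer round the stud. A tall black pole stands near the chute's low end (crop (120,290)), so I'll check its clearance.

```bash
python3 - <<'E'
from h import *
s=np.load("side0.npy",allow_pickle=True).item(); t=np.load("t4.npy",allow_pickle=True).item()
print("pole base",cast(s,[(261,186)],0), "box near bottom corner",cast(s,[(230+165/4,110+288/4),(230+435/4,110+255/4)],0))
print("pole at top view", [cast(t,[(190,259),(130,252)],z)[:,:2].round().tolist() for z in(0,100,250)])
save(t,"p5.png",(90,150,260,280),4.6)
E
```

```text
pole base [[3.76593314e+02 5.19674517e+02 5.68434189e-14]] box near bottom corner [[419.04960321 547.58664316   0.        ]
 [684.51898577 544.78827533   0.        ]]
pole at top view [[[365.0, 465.0], [381.0, 619.0]], [[364.0, 435.0], [378.0, 576.0]], [[362.0, 389.0], [374.0, 512.0]]]
```

View pics/p5.png

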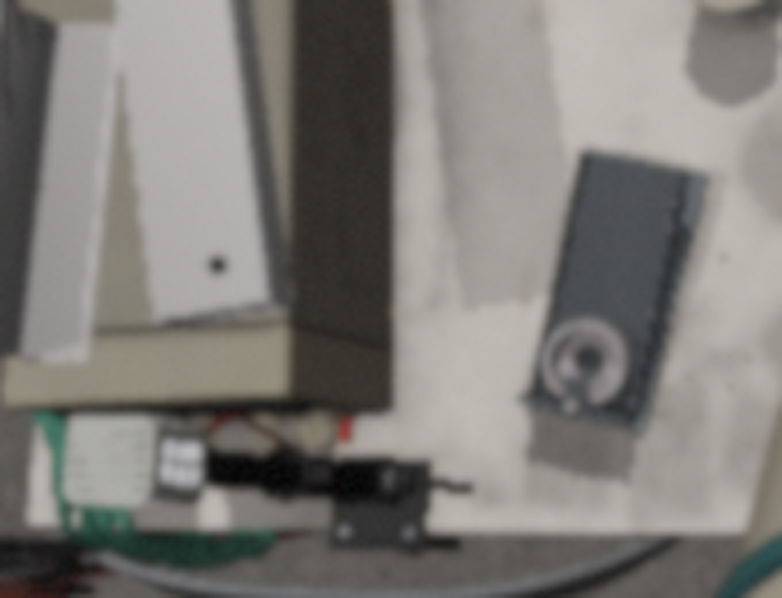

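Request:
{"name": "step_arm", "arguments": {
  "increments": [
    {"tx": 1, "ty": -0.12, "tz": 0, "rx": 0, "ry": 0, "rz": 0, "fingers": 1},
    {"tx": 1, "ty": -0.12, "tz": 0, "rx": 0, "ry": 0, "rz": 0, "fingers": 1},
    {"tx": 1, "ty": -0.12, "tz": 0, "rx": 0, "ry": 0, "rz": 0, "fingers": 1},
    {"tx": 1, "ty": -0.12, "tz": 0, "rx": 0, "ry": 0, "rz": 0, "fingers": 1},
    {"tx": 1, "ty": -0.12, "tz": 0, "rx": 0, "ry": 0, "rz": 0, "fingers": 1}
  ]
}}

```text
time_s: 25.22
eef_pos: [444.8, 269.8, 165.5]
ee_rot: [0.0, 0.708, 0.707, -0.0]
ft_force: [-0.1, 0.0, 0.4]
grip_width: 94.1
finger_force: 0.0
```

Request:
{"name": "step_arm", "arguments": {
  "increments": [
    {"tx": 1, "ty": -0.12, "tz": 0, "rx": 0, "ry": 0, "rz": 0, "fingers": 1},
    {"tx": 1, "ty": -0.12, "tz": 0, "rx": 0, "ry": 0, "rz": 0, "fingers": 1},
    {"tx": 1, "ty": -0.12, "tz": 0, "rx": 0, "ry": 0, "rz": 0, "fingers": 1},
    {"tx": 1, "ty": -0.12, "tz": 0, "rx": 0, "ry": 0, "rz": 0, "fingers": 1},
    {"tx": 0.88, "ty": -0.1, "tz": 0, "rx": 0, "ry": 0, "rz": 0, "fingers": 1}
  ]
}}

```text
time_s: 25.85
eef_pos: [430.4, 392.2, 165.4]
ee_rot: [0.0, 0.707, 0.707, -0.0]
ft_force: [-0.6, 0.2, -0.1]
grip_width: 94.0
finger_force: 0.0
```

Request:
{"name": "step_arm", "arguments": {
  "increments": [
    {"tx": 0, "ty": 0, "tz": 0, "rx": 0, "ry": 0, "rz": -1, "fingers": 0.5},
    {"tx": 0, "ty": 0, "tz": 0, "rx": 0, "ry": 0, "rz": -1, "fingers": 0.5},
    {"tx": 0, "ty": 0, "tz": 0, "rx": 0, "ry": 0, "rz": -1, "fingers": 0.5},
    {"tx": 0, "ty": 0, "tz": 0, "rx": 0, "ry": 0, "rz": -1, "fingers": 0.5},
    {"tx": 0, "ty": 0, "tz": 0, "rx": 0, "ry": 0, "rz": -1, "fingers": 0.5}
  ]
}}

```text
time_s: 26.48
eef_pos: [430.5, 391.6, 165.4]
ee_rot: [0.0, 0.465, 0.885, -0.0]
ft_force: [-0.2, -1.1, -0.2]
grip_width: 70.6
finger_force: 0.0
```

Request:
{"name": "step_arm", "arguments": {
  "increments": [
    {"tx": 0, "ty": 0, "tz": 0, "rx": 0, "ry": 0, "rz": -1, "fingers": 0.5},
    {"tx": 0, "ty": 0, "tz": 0, "rx": 0, "ry": 0, "rz": -1, "fingers": 0.5},
    {"tx": 0, "ty": 0, "tz": 0, "rx": 0, "ry": 0, "rz": -1, "fingers": 0.5},
    {"tx": 0, "ty": 0, "tz": 0, "rx": 0, "ry": 0, "rz": -1, "fingers": 0.5},
    {"tx": 0, "ty": 0, "tz": 0, "rx": 0, "ry": 0, "rz": -1, "fingers": 0.5}
  ]
}}

```text
time_s: 27.1
eef_pos: [430.6, 391.6, 165.4]
ee_rot: [0.0, 0.183, 0.983, -0.0]
ft_force: [0.4, 0.1, 0.0]
grip_width: 70.3
finger_force: 0.0
```

Request:
{"name": "step_arm", "arguments": {
  "increments": [
    {"tx": 0, "ty": 0, "tz": 0, "rx": 0, "ry": 0, "rz": -1, "fingers": 0.5},
    {"tx": 0, "ty": 0, "tz": 0, "rx": 0, "ry": 0, "rz": -0.5, "fingers": 0.5},
    {"tx": 0, "ty": 0, "tz": 0, "rx": 0, "ry": -0.67, "rz": 0, "fingers": 0.5},
    {"tx": 0, "ty": 0, "tz": 0, "rx": 0, "ry": -0.66, "rz": 0, "fingers": 0.5},
    {"tx": 0, "ty": 0, "tz": 0, "rx": 0, "ry": 0, "rz": 0, "fingers": 0.5}
  ]
}}

```text
time_s: 27.72
eef_pos: [428.6, 392.6, 165.3]
ee_rot: [0.079, 0.094, 0.992, -0.008]
ft_force: [0.6, 0.5, 0.7]
grip_width: 70.3
finger_force: 0.0
```

```bash
cat > wash.py <<'E'
from h import *
ss=[]
for _ in range(4): get_image("side"); ss.append(env.read_state())
e=np.mean([s["eef_pos"] for s in ss],0); Rm=Rq(ss[-1]["ee_rot"])
print("eef",e.round(1)); print(Rm.round(3))
psi=-.19; a=np.array([np.cos(psi)*np.cos(.16),np.sin(psi)*np.cos(.16),np.sin(.16)]); n=np.array([-np.cos(psi)*np.sin(.16),-np.sin(psi)*np.sin(.16),np.cos(.16)])
T=np.array([441.6,392,31])+15.5*n
print("target",T.round(1),"delta tool units",(Rm.T@(T-e)/25).round(2), "z align", (Rm[:,2]@n).round(4),(Rm.T@n).round(3),(Rm.T@a).round(3))
s=np.load("side0.npy",allow_pickle=True).item(); print(proj(s,[441.6,392,31]))
E
python3 wash.py
```

```text
eef [430.6 392.1 165.6]
[[-0.969  0.191  0.156]
 [ 0.189  0.982 -0.03 ]
 [-0.159  0.    -0.987]]
target [439.2 392.5  46.3] delta tool units [0.43 0.08 4.76] z align -1.0 [ 0. -0. -1.] [-1.     0.002 -0.   ]
[[284.74759056 187.89362641]]
```

Request:
{"name": "step_arm", "arguments": {
  "increments": [
    {"tx": 0.43, "ty": 0.08, "tz": 0.8, "rx": 0, "ry": 0, "rz": 0, "fingers": 0.5},
    {"tx": 0, "ty": 0, "tz": 1, "rx": 0, "ry": 0, "rz": 0, "fingers": 0.5},
    {"tx": 0, "ty": 0, "tz": 1, "rx": 0, "ry": 0, "rz": 0, "fingers": 0.5},
    {"tx": 0, "ty": 0, "tz": 1, "rx": 0, "ry": 0, "rz": 0, "fingers": 0.5},
    {"tx": 0, "ty": 0, "tz": 0.6, "rx": 0, "ry": 0, "rz": 0, "fingers": 0.5}
  ]
}}

```text
time_s: 28.55
eef_pos: [438.0, 392.1, 54.0]
ee_rot: [0.079, 0.096, 0.992, -0.008]
ft_force: [0.4, -0.4, -0.2]
grip_width: 70.1
finger_force: 0.0
```

Request:
{"name": "step_arm", "arguments": {
  "increments": [
    {"tx": 0, "ty": 0, "tz": 0.2, "rx": 0, "ry": 0, "rz": 0, "fingers": 0.5},
    {"tx": 0, "ty": 0, "tz": 0.16, "rx": 0, "ry": 0, "rz": 0, "fingers": 0.5},
    {"tx": 0, "ty": 0, "tz": 0, "rx": 0, "ry": 0, "rz": 0, "fingers": 0.5}
  ]
}}

```text
time_s: 28.92
eef_pos: [438.7, 393.0, 46.7]
ee_rot: [0.08, 0.095, 0.992, -0.007]
ft_force: [-0.4, -0.4, 0.1]
grip_width: 69.8
finger_force: 0.0
```

```bash
python3 wash.py; python3 - <<'E'
from h import *
b=get_image("side"); save(b,"p6.png",(245,140,345,215),6)
E
```

```text
eef [438.7 393.1  46.8]
[[-0.969  0.189  0.157]
 [ 0.187  0.982 -0.029]
 [-0.159  0.001 -0.987]]
target [439.2 392.5  46.3] delta tool units [-0.02 -0.02  0.03] z align -1.0 [ 0.     0.001 -1.   ] [-1.  0. -0.]
[[284.74759056 187.89362641]]
```

View pics/p6.png

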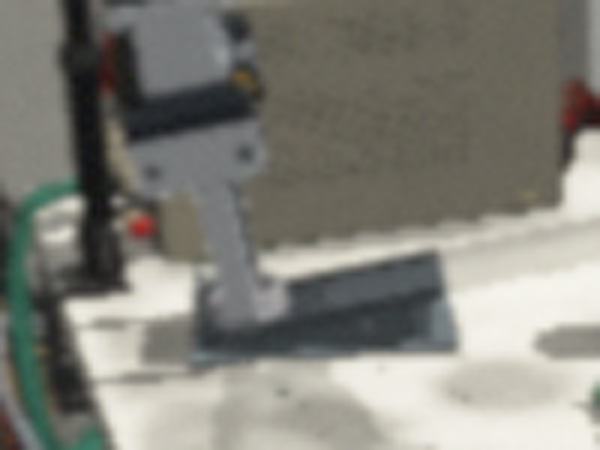

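The finger at (240,310) stands beside the washer, centred along the chute and just above the rail. Closing.

Request:
{"name": "step_arm", "arguments": {
  "increments": [
    {"tx": 0, "ty": 0, "tz": 0, "rx": 0, "ry": 0, "rz": 0, "fingers": -1},
    {"tx": 0, "ty": 0, "tz": 0, "rx": 0, "ry": 0, "rz": 0, "fingers": -1},
    {"tx": 0, "ty": 0, "tz": 0, "rx": 0, "ry": 0, "rz": 0, "fingers": -1},
    {"tx": 0, "ty": 0, "tz": 0, "rx": 0, "ry": 0, "rz": 0, "fingers": -1},
    {"tx": 0, "ty": 0, "tz": 0, "rx": 0, "ry": 0, "rz": 0, "fingers": -1}
  ]
}}

```text
time_s: 29.8
eef_pos: [438.5, 392.8, 46.3]
ee_rot: [0.079, 0.095, 0.992, -0.008]
ft_force: [-0.4, 0.1, 0.9]
grip_width: 45.4
finger_force: 30.0
```

Request:
{"name": "step_arm", "arguments": {
  "increments": [
    {"tx": -0.3, "ty": 0, "tz": 0, "rx": 0, "ry": 0, "rz": 0, "fingers": -1},
    {"tx": -0.35, "ty": 0, "tz": 0, "rx": 0, "ry": 0, "rz": 0, "fingers": -1},
    {"tx": -0.35, "ty": 0, "tz": 0, "rx": 0, "ry": 0, "rz": 0, "fingers": -1},
    {"tx": -0.35, "ty": 0, "tz": 0, "rx": 0, "ry": 0, "rz": 0, "fingers": -1},
    {"tx": 0, "ty": 0, "tz": 0, "rx": 0, "ry": 0, "rz": 0, "fingers": -1}
  ]
}}

```text
time_s: 30.42
eef_pos: [473.1, 385.9, 52.0]
ee_rot: [0.08, 0.096, 0.992, -0.007]
ft_force: [0.7, 0.5, 0.9]
grip_width: 45.4
finger_force: 30.0
```

```bash
python3 - <<'E'
from h import *
b=get_image("side"); save(b,"p7.png",(245,140,345,215),6); s=env.read_state(); print(s["eef_pos"],s["ft_force"],s["grip_width"])
E
```

```text
[472.61917943 386.01275352  51.92058228] [ 0.89356237 -0.79896741  1.7846047 ] 45.27257303944101
```

View pics/p7.png

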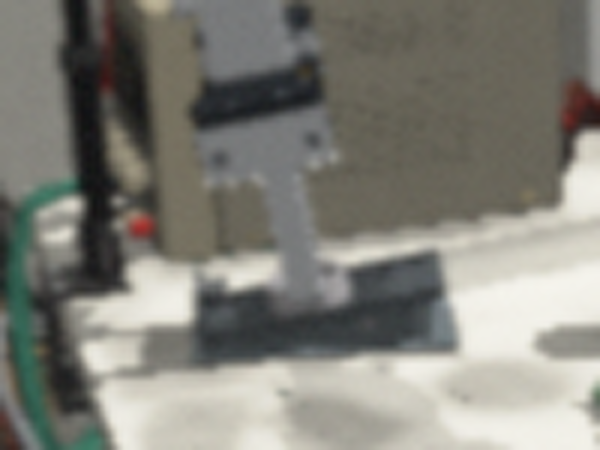

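The washer has moved up with the fingers to (310,285), clear of the tongue. Lifting it out.

Request:
{"name": "step_arm", "arguments": {
  "increments": [
    {"tx": 0, "ty": 0, "tz": -0.5, "rx": 0, "ry": 0, "rz": 0, "fingers": -1},
    {"tx": 0, "ty": 0, "tz": -1, "rx": 0, "ry": 0, "rz": 0, "fingers": -1},
    {"tx": 0, "ty": 0, "tz": -1, "rx": 0, "ry": 0, "rz": 0, "fingers": -1},
    {"tx": 0, "ty": 0, "tz": -1, "rx": 0, "ry": 0, "rz": 0, "fingers": -1},
    {"tx": 0, "ty": 0, "tz": -0.6, "rx": 0, "ry": 0, "rz": 0, "fingers": -1}
  ]
}}

```text
time_s: 31.1
eef_pos: [454.9, 390.0, 154.5]
ee_rot: [0.08, 0.095, 0.992, -0.007]
ft_force: [0.3, -0.9, -0.5]
grip_width: 45.4
finger_force: 30.0
```

Request:
{"name": "step_arm", "arguments": {
  "increments": [
    {"tx": 0, "ty": 0, "tz": 0, "rx": 0, "ry": 0.67, "rz": 0, "fingers": -1},
    {"tx": 0, "ty": 0, "tz": 0, "rx": 0, "ry": 0.66, "rz": 0, "fingers": -1},
    {"tx": 0, "ty": 0, "tz": 0, "rx": 0, "ry": 0, "rz": 1, "fingers": -1},
    {"tx": 0, "ty": 0, "tz": 0, "rx": 0, "ry": 0, "rz": 1, "fingers": -1},
    {"tx": 0, "ty": 0, "tz": 0, "rx": 0, "ry": 0, "rz": 1, "fingers": -1}
  ]
}}

```text
time_s: 31.72
eef_pos: [454.8, 389.2, 152.7]
ee_rot: [-0.0, 0.274, 0.962, -0.0]
ft_force: [0.1, 0.2, -0.7]
grip_width: 45.5
finger_force: 30.0
```

Request:
{"name": "step_arm", "arguments": {
  "increments": [
    {"tx": 0, "ty": 0, "tz": 0, "rx": 0, "ry": 0, "rz": 1, "fingers": -1},
    {"tx": 0, "ty": 0, "tz": 0, "rx": 0, "ry": 0, "rz": 1, "fingers": -1},
    {"tx": 0, "ty": 0, "tz": 0, "rx": 0, "ry": 0, "rz": 1, "fingers": -1},
    {"tx": 0, "ty": 0, "tz": 0, "rx": 0, "ry": 0, "rz": 1, "fingers": -1},
    {"tx": 0, "ty": 0, "tz": 0, "rx": 0, "ry": 0, "rz": 1, "fingers": -1}
  ]
}}

```text
time_s: 32.35
eef_pos: [454.7, 389.4, 152.7]
ee_rot: [-0.0, 0.546, 0.838, -0.0]
ft_force: [0.8, 0.4, -0.1]
grip_width: 45.0
finger_force: 30.0
```

Request:
{"name": "step_arm", "arguments": {
  "increments": [
    {"tx": 0, "ty": 0, "tz": 0, "rx": 0, "ry": 0, "rz": 1, "fingers": -1},
    {"tx": 0, "ty": 0, "tz": 0, "rx": 0, "ry": 0, "rz": 1, "fingers": -1},
    {"tx": 0, "ty": 0, "tz": 0, "rx": 0, "ry": 0, "rz": 1, "fingers": -1},
    {"tx": 0, "ty": 0, "tz": 0, "rx": 0, "ry": 0, "rz": 0.5, "fingers": -1},
    {"tx": 0, "ty": 0, "tz": 0, "rx": 0, "ry": 0, "rz": 0, "fingers": -1}
  ]
}}

```text
time_s: 32.98
eef_pos: [454.7, 389.6, 152.7]
ee_rot: [-0.0, 0.707, 0.708, -0.0]
ft_force: [-0.4, -0.2, -1.5]
grip_width: 45.2
finger_force: 30.0
```

Request:
{"name": "step_arm", "arguments": {
  "increments": [
    {"tx": -0.8, "ty": 0.05, "tz": 0, "rx": 0, "ry": 0, "rz": 0, "fingers": -1},
    {"tx": -1, "ty": 0.05, "tz": 0, "rx": 0, "ry": 0, "rz": 0, "fingers": -1},
    {"tx": -1, "ty": 0.05, "tz": 0, "rx": 0, "ry": 0, "rz": 0, "fingers": -1},
    {"tx": -1, "ty": 0.05, "tz": 0, "rx": 0, "ry": 0, "rz": 0, "fingers": -1},
    {"tx": -1, "ty": 0.05, "tz": 0, "rx": 0, "ry": 0, "rz": 0, "fingers": -1}
  ]
}}

```text
time_s: 33.6
eef_pos: [461.4, 266.9, 153.0]
ee_rot: [0.0, 0.707, 0.707, -0.0]
ft_force: [0.2, -0.6, -1.2]
grip_width: 45.6
finger_force: 30.0
```

Request:
{"name": "step_arm", "arguments": {
  "increments": [
    {"tx": -1, "ty": 0.05, "tz": 0, "rx": 0, "ry": 0, "rz": 0, "fingers": -1},
    {"tx": -1, "ty": 0.05, "tz": 0, "rx": 0, "ry": 0, "rz": 0, "fingers": -1},
    {"tx": -1, "ty": 0.05, "tz": 0, "rx": 0, "ry": 0, "rz": 0, "fingers": -1},
    {"tx": -1, "ty": 0.05, "tz": 0, "rx": 0, "ry": 0, "rz": 0, "fingers": -1},
    {"tx": -1, "ty": 0.05, "tz": 0, "rx": 0, "ry": 0, "rz": 0, "fingers": -1}
  ]
}}

```text
time_s: 34.22
eef_pos: [467.3, 142.1, 153.1]
ee_rot: [0.0, 0.707, 0.707, -0.0]
ft_force: [0.4, -0.1, -0.3]
grip_width: 45.1
finger_force: 30.0
```

Request:
{"name": "step_arm", "arguments": {
  "increments": [
    {"tx": -1, "ty": 0.05, "tz": 0, "rx": 0, "ry": 0, "rz": 0, "fingers": -1},
    {"tx": -1, "ty": 0.05, "tz": 0, "rx": 0, "ry": 0, "rz": 0, "fingers": -1},
    {"tx": -1, "ty": 0.05, "tz": 0, "rx": 0, "ry": 0, "rz": 0, "fingers": -1},
    {"tx": -1, "ty": 0.05, "tz": 0, "rx": 0, "ry": 0, "rz": 0, "fingers": -1},
    {"tx": -1, "ty": 0.05, "tz": 0, "rx": 0, "ry": 0, "rz": 0, "fingers": -1}
  ]
}}

```text
time_s: 34.85
eef_pos: [473.1, 17.3, 153.0]
ee_rot: [-0.0, 0.707, 0.707, -0.0]
ft_force: [-0.2, 0.7, -0.3]
grip_width: 45.4
finger_force: 30.0
```

Request:
{"name": "step_arm", "arguments": {
  "increments": [
    {"tx": -1, "ty": 0.05, "tz": 0, "rx": 0, "ry": 0, "rz": 0, "fingers": -1},
    {"tx": -1, "ty": 0, "tz": 0, "rx": 0, "ry": 0, "rz": 0, "fingers": -1},
    {"tx": -1, "ty": 0, "tz": 0, "rx": 0, "ry": 0, "rz": 0, "fingers": -1},
    {"tx": 0, "ty": 0, "tz": 0.7, "rx": 0, "ry": 0, "rz": 0, "fingers": -1},
    {"tx": 0, "ty": 0, "tz": 0, "rx": 0, "ry": 0, "rz": 0, "fingers": -1}
  ]
}}

```text
time_s: 35.48
eef_pos: [473.5, -56.6, 134.8]
ee_rot: [-0.001, 0.708, 0.707, -0.001]
ft_force: [-0.3, 0.7, -1.6]
grip_width: 45.1
finger_force: 30.0
```

```bash
python3 - <<'E'
from h import *
ss=[]
for _ in range(4): b=get_image("side"); ss.append(env.read_state()["eef_pos"])
e=np.mean(ss,0); print(e, "rim c",proj(b,e-[0,0,15.5]),"bottom",proj(b,e-[0,0,31.5]),proj(b,[475.2,-55.5,70])); save(b,"p8.png",(300,185,372,257),8)
E
```

```text
[474.85697819 -55.86092703 135.62241272] rim c [[335.14876897 217.7259923 ]] bottom [[335.24633008 224.00573362]] [[335.54024219 236.98645972]]
```

View pics/p8.png

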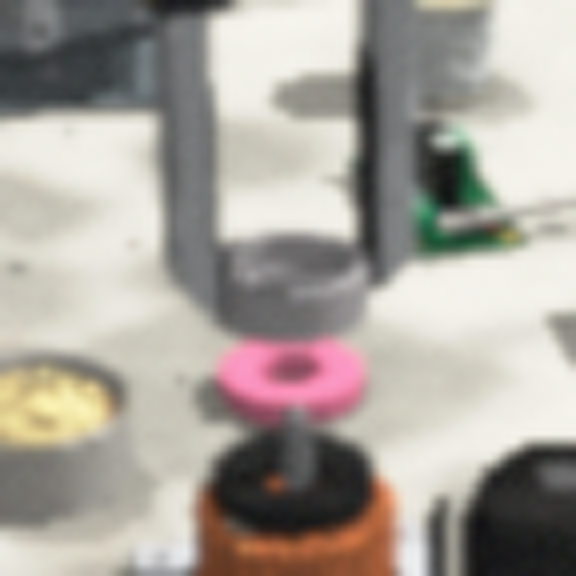

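The washer is held level at (292,290), with the stud at (297,420), about 1 mm off. Lowering.

Request:
{"name": "step_arm", "arguments": {
  "increments": [
    {"tx": -0.04, "ty": 0.04, "tz": 0.5, "rx": 0, "ry": 0, "rz": 0, "fingers": -1},
    {"tx": 0, "ty": 0, "tz": 0.5, "rx": 0, "ry": 0, "rz": 0, "fingers": -1},
    {"tx": 0, "ty": 0, "tz": 0.5, "rx": 0, "ry": 0, "rz": 0, "fingers": -1},
    {"tx": 0, "ty": 0, "tz": 0.4, "rx": 0, "ry": 0, "rz": 0, "fingers": -1},
    {"tx": 0, "ty": 0, "tz": 0, "rx": 0, "ry": 0, "rz": 0, "fingers": -1}
  ]
}}

```text
time_s: 36.3
eef_pos: [475.7, -56.5, 86.8]
ee_rot: [-0.001, 0.707, 0.707, -0.001]
ft_force: [0.1, 0.7, -0.6]
grip_width: 45.4
finger_force: 30.0
```

Request:
{"name": "step_arm", "arguments": {
  "increments": [
    {"tx": 0, "ty": 0, "tz": 0.1, "rx": 0, "ry": 0, "rz": 0, "fingers": -1},
    {"tx": 0, "ty": 0, "tz": 0.03, "rx": 0, "ry": 0, "rz": 0, "fingers": -1},
    {"tx": 0, "ty": 0, "tz": 0, "rx": 0, "ry": 0, "rz": 0, "fingers": -1}
  ]
}}

```text
time_s: 36.67
eef_pos: [476.5, -56.5, 84.8]
ee_rot: [0.0, 0.707, 0.707, 0.0]
ft_force: [0.3, -0.8, -1.2]
grip_width: 45.2
finger_force: 30.0
```

Nearly in contact. One more mm down, then release and retreat.

Request:
{"name": "step_arm", "arguments": {
  "increments": [
    {"tx": 0, "ty": 0, "tz": 0.05, "rx": 0, "ry": 0, "rz": 0, "fingers": -1},
    {"tx": 0, "ty": 0, "tz": 0, "rx": 0, "ry": 0, "rz": 0, "fingers": 1},
    {"tx": 0, "ty": 0, "tz": 0, "rx": 0, "ry": 0, "rz": 0, "fingers": 1},
    {"tx": 0, "ty": 0, "tz": 0, "rx": 0, "ry": 0, "rz": 0, "fingers": 1},
    {"tx": 0, "ty": 0, "tz": 0, "rx": 0, "ry": 0, "rz": 0, "fingers": 1}
  ]
}}

```text
time_s: 37.3
eef_pos: [476.3, -56.5, 83.3]
ee_rot: [-0.0, 0.707, 0.707, -0.0]
ft_force: [0.5, 0.1, -0.6]
grip_width: 82.0
finger_force: 0.0
```

Request:
{"name": "step_arm", "arguments": {
  "increments": [
    {"tx": 0, "ty": 0, "tz": -0.8, "rx": 0, "ry": 0, "rz": 0, "fingers": 1},
    {"tx": 0, "ty": 0, "tz": -1, "rx": 0, "ry": 0, "rz": 0, "fingers": 1},
    {"tx": 0, "ty": 0, "tz": -1, "rx": 0, "ry": 0, "rz": 0, "fingers": 1},
    {"tx": 1, "ty": 0, "tz": -0.5, "rx": 0, "ry": 0, "rz": 0, "fingers": 1},
    {"tx": 1, "ty": 0, "tz": 0, "rx": 0, "ry": 0, "rz": 0, "fingers": 1}
  ]
}}

```text
time_s: 37.92
eef_pos: [477.0, -6.1, 166.9]
ee_rot: [0.001, 0.707, 0.707, 0.001]
ft_force: [0.0, 0.8, 0.1]
grip_width: 94.3
finger_force: 0.0
```

Request:
{"name": "step_arm", "arguments": {
  "increments": [
    {"tx": 1, "ty": 0, "tz": 0, "rx": 0, "ry": 0, "rz": 0, "fingers": 1},
    {"tx": 1, "ty": 0, "tz": 0, "rx": 0, "ry": 0, "rz": 0, "fingers": 1},
    {"tx": 1, "ty": 0, "tz": 0, "rx": 0, "ry": 0, "rz": 0, "fingers": 1},
    {"tx": 1, "ty": 0, "tz": 0, "rx": 0, "ry": 0, "rz": 0, "fingers": 1},
    {"tx": 1, "ty": 0, "tz": 0, "rx": 0, "ry": 0, "rz": 0, "fingers": 1}
  ]
}}

```text
time_s: 38.55
eef_pos: [476.2, 119.3, 165.8]
ee_rot: [-0.0, 0.707, 0.707, -0.0]
ft_force: [-0.1, 0.5, -0.4]
grip_width: 93.8
finger_force: 0.0
```

Request:
{"name": "step_arm", "arguments": {
  "increments": [
    {"tx": 1, "ty": 0, "tz": 0, "rx": 0, "ry": 0, "rz": 0, "fingers": 1},
    {"tx": 0, "ty": 0, "tz": 0, "rx": 0, "ry": 0, "rz": 0, "fingers": 1},
    {"tx": 0, "ty": 0, "tz": 0, "rx": 0, "ry": 0, "rz": 0, "fingers": 1}
  ]
}}

```text
time_s: 38.92
eef_pos: [476.2, 142.4, 165.8]
ee_rot: [0.0, 0.707, 0.707, -0.0]
ft_force: [0.9, -0.5, 1.2]
grip_width: 93.9
finger_force: 0.0
```

```bash
python3 - <<'E'
from h import *
a=get_image("top"); b=get_image("side")
f1=cv2.resize(a["frame"][190:240,360:430],None,fx=5.5,fy=5.5,interpolation=2); f2=cv2.resize(b["frame"][215:265,300:370],None,fx=5.5,fy=5.5,interpolation=2)
cv2.imwrite("pics/p9.png",np.hstack([f1,f2])[:,:,::-1])
E
```

```text
(no output)
```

View pics/p9.png

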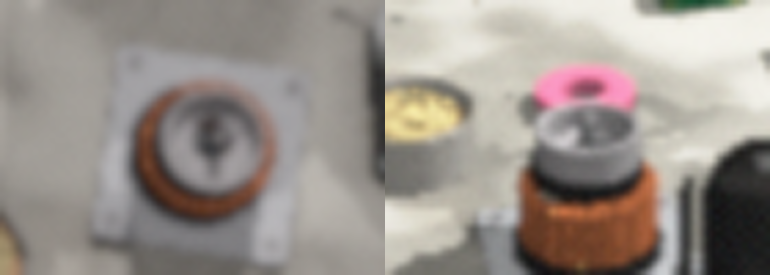

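The stack is level: washer open side up on the small pad at (588,145) in the side view, with the stud inside its hole at (210,138) in the top view. Handing in.

```bash
python3 -c "
from plant import env
print(env.sign_off())"
```

```text
the job is handed in; nothing more can be done
None
```

I threaded the large pad, transformer, small pad and cup washer (open side up) onto the stud in order. In the last pictures the stack lies flat and centred with the gripper clear of it. I handed the job in at about 39 s on the robot's clock; the sign-off gave no verdict.

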